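Put the waxing and sharpening kit away in drawer and holders

ROBOT

A 7-joint arm with a two-finger parallel gripper is mounted at the origin on a cart in front of the work surface, level with it; the furniture and walls round the work are solid. World frame = base frame: x ahead of the robot, y to its left, z up, the work surface at z = 0. Lengths are in m, angles in rad, forces in N, time in s.
With the tool pointing down it reaches from about 0.425 to 0.925 m from the base axis. Payload 6.8 kg.
Tool frame: the origin (TCP) lies on the front face of the gripper's body, between the roots of the fingers; the fingertips stand 73 mm ahead of it and the grasp point (between the pads) lies 54 mm ahead of it; z points along the fingers, y is the direction in which the jaws open and shut (so a half turn about z gives the same grasp; the last joint's range is limited). The gripper opens to 85 mm and grips with 20 to 120 N. Pads are 22 mm wide; open, the fingers measure 114 mm over their backs; the gripper's body (76 mm by 85 mm) begins 54 mm behind the grasp point. The pads swing forward as they close: fully open they stand 13 mm farther back than shut.
Start: joints at [1.055, 0.477, 0.022, 1.555, -0.011, 1.109, -0.083], TCP at [0.268, -0.62, 0.304] pointing down, gripper open.
Joint ranges: [-2.96, 2.96], [-0.34, 2.1], [-1.41, 1.46], [0.24, 2.44], [-1.37, 4.51], [0.17, 1.92], [-2.96, 2.96]. Speed limits (rad/s): [2.39, 2.39, 3.14, 3.14, 3.14, 3.14, 3.14].

INTERFACE

Orientations are given as a rotation vector (axis times angle).
In Python, from bench import * gives the robot as it stands.
- The arm moves only by the tool jog_arm, never from a script. Its argument "plan" is a list of rows, each a list of 2 entries, a list of its own where there are three numbers: the shift along the world's x, y, z in cm, then the turn about the world's z in rad. In form: [[[tx, ty, tz], twist], ...]. A call has 1 to 12 rows; each row shifts and turns the commanded pose from where the row before left it; what a row does not reach is not made up. A row lasts 1/10 s, in which the tool goes at most 50 mm and 8.59 degrees, less where a joint would pass 70% of its speed; a pose out of reach is approached as far as the arm can. A call is refused whole if a number of a shift passes 5 or a number of a turn 0.15, either way. A call with a gripper value outside its range is refused whole. "hand" is the finger opening in cm, from 0 to 8.54, set as the call begins (left out, the last holds). The fingers move at their own pace and stop on an object; "grip_force" is the grip in N (left out, the last holds). Time passes only in rows, so rows that do not move let the fingers close. It gives the time, the measured TCP pose, the force and the opening at its end, in the units of the state.
- get_obs(): the state, without advancing time (a new reading comes with each control period).
- grab_frame(name): name is "side" or "top" or "wrist"; returns the picture (480x640x3 uint8, red, green, blue); there is no depth.
- get_calibration(name): a dict with "intrinsics" (3x3 intrinsics, pixels), "k1" (the pictures are not rectified: a ray, as slopes to the right and down, at radius r is drawn at 1 + k1 r^2 times it, then the intrinsics apply), "xyz" and "orientation" of the camera in the world. Camera axes: x right, y down, z forward; pixel columns grow to the right and rows downward; lengths in m; the calibration is good to about 2 mm. A picture is of the moment at which its call begins: read the wrist's pose just before it. get_calibration takes no time and is no camera call; for the wrist camera it gives the pose at the moment of the call.
- hand_in(): hands the job in, once; it reports no verdict.
The state is a dict: "clock": time; "joints": joint angles; "qvel": joint speeds; "tau": joint torques, N m; "tcp_pos": TCP position; "orientation": TCP orientation; "contact_force": force on the tool from outside, world axes, zero at the start; "moment": the same for the moment, N m; "grip_width": finger opening in m.
Only numpy, scipy, OpenCV 4.12 (cv2) and the standard library are available. Lean on these libraries where they do the work, as an engineer would, in place of code of your own. Each camera call takes 0.05 s, during which the arm holds its last target. There are 200 camera calls.

TASK

Put the finishing kit away: pull the drawer of the low drawer unit fully open, set every wax tin standing on top of the unit upright on the drawer's floor, and then slide the drawer fully shut. Seat each brown sanding block, and the grey whetstone if it is there, right side up, flat on the floor of the holder pocket that fits it (a block in either block holder, the stone in the longest pocket), before or after the tins. Let go of everything at the end, and leave the cup and the mallet where they are.

Things in the scene. Friction and masses are not known exactly. Their poses are not given: they have to be found in the camera images.
- tin_a: round metal tin of wax, 66 mm diameter, 28 mm high, open with red wax in it, may be absent; origin at the centre of its underside, z up. Starts upright on the flat top of the drawer unit (75 mm above the bench). It slides if knocked.
- tin_b: a second round metal tin of wax, 66 mm diameter, 28 mm high, open with red wax in it, may be absent; origin at the centre of its underside, z up. Starts upright on the flat top of the drawer unit (75 mm above the bench). It slides if knocked.
- block_a: dark brown hardwood sanding block, 45 mm along its x, 75 mm along its y, 30 mm high, 0.07 kg, may be absent; origin at the centre of its underside, z up. Starts flat on the bench.
- block_b: a second, identical dark brown hardwood sanding block, 45 mm along its x, 75 mm along its y, 30 mm high, 0.07 kg, may be absent; origin at the centre of its underside, z up. Starts flat on the bench.
- stone: grey whetstone, 105 mm along its x, 42 mm along its y, 22 mm high, 0.22 kg, may be absent; origin at the centre of its underside, z up. Starts flat on the bench.
- stone_holder_floor (a point): centre of the pocket floor, 8 mm above the bench, of the whetstone's holder: a fixed plywood board (134 x 71 mm) with dark fences round a pocket 110 mm along this point's x and 47 mm along y, the longest of the three; z up. Fences 10 mm high, 8 mm thick, open in the middle 50 mm of the two long sides for fingers.
- block_holder_a_floor (a point): centre of the pocket floor, 8 mm above the bench, of a sanding block holder: a fixed plywood board (104 x 74 mm) with mid-brown fences round a pocket 80 mm along this point's x and 50 mm along y (the block's y lies along this x); z up. Fences 10 mm high, 8 mm thick, open in the middle 50 mm of the two long sides for fingers. Either block fits.
- block_holder_b_floor (a point): the second: centre of the pocket floor, 8 mm above the bench, of a sanding block holder: a fixed plywood board (104 x 74 mm) with mid-brown fences round a pocket 80 mm along this point's x and 50 mm along y (the block's y lies along this x); z up. Fences 10 mm high, 8 mm thick, open in the middle 50 mm of the two long sides for fingers. Either block fits.
- kit_drawer_drawer0 (a joint): how far the drawer of the low wooden drawer unit stands out, in m: 0 fully shut, 0.11 fully open (stop). It slides out along -x of point drawer_floor, with about 1 N of friction.
- drawer_floor (a point): centre of the drawer's inner floor, 22 mm above the bench, moves with it; x to the back of the fixed unit, y along its width, z up. Inside 125 mm (x) by 218 mm (y), side walls 31 mm high, front 40 mm high with its outer face 83 mm towards -x. Unit: 75 mm high, 260 mm wide. With the drawer fully open the front edge of the unit's top lies 40 mm towards +x of this point.
- kit_drawer_drawer0_handle (a point): middle of the drawer's handle: a level steel bar 11 mm thick and 120 mm long along the unit's width, 42 mm above the bench, held 35 mm in front of the drawer front (30 mm clear gap) by two thin posts 51 mm to either side; it moves with the drawer. Axes as point drawer_floor.
- cup: bystander: turned wooden cup, 66 mm wide, 55 mm high, origin at the centre of its underside; leave it
- mallet: bystander: carver's mallet lying on the bench, 125 x 204 x 78 mm, origin at the middle of its underside; leave it

How it is judged:
On the way, in this order (a step that is already met when the one before it is completed fails the run):
1. the drawer is pulled open by at least 80 mm (value of joint kit_drawer_drawer0 above 0.08 m), for 0.2 s.
2. every wax tin present stands on the drawer's floor (x of tin_a in the frame of drawer_floor between -0.04 and 0.04 m and y of tin_a in the frame of drawer_floor between -0.085 and 0.085 m and z of tin_a in the frame of drawer_floor between -0.004 and 0.005 m and angle between each of tin_a, tin_b's own z axis and vertical below 0.12 rad and x of tin_b in the frame of drawer_floor between -0.04 and 0.04 m and y of tin_b in the frame of drawer_floor between -0.085 and 0.085 m and z of tin_b in the frame of drawer_floor between -0.004 and 0.005 m), for 0.2 s.
3. the drawer is slid shut (within 6 mm) with the tins in it (all of step 2 and value of joint kit_drawer_drawer0 below 0.006 m), for 0.2 s.
At the end, for the whole second after the job is handed in: each tin upright on the drawer's floor, drawer shut within 6 mm; each block in a block holder, the stone in its holder: centred within 7 mm, square within 0.12 rad, level within 0.05 rad, underside within 2.5 mm of the pocket floor; all at rest (absent things are passed over) (all of step 3 and ((horizontal distance between block_a and block_holder_a_floor below 0.007 m and z of block_a in the frame of block_holder_a_floor between -0.004 and 0.0025 m and angle between block_a's own z axis and vertical below 0.05 rad and angle between the y axis of block_a and the x axis of block_holder_a_floor, either way round below 0.12 rad) or (horizontal distance between block_a and block_holder_b_floor below 0.007 m and z of block_a in the frame of block_holder_b_floor between -0.004 and 0.0025 m and angle between block_a's own z axis and vertical below 0.05 rad and angle between the y axis of block_a and the x axis of block_holder_b_floor, either way round below 0.12 rad)) and ((horizontal distance between block_b and block_holder_a_floor below 0.007 m and z of block_b in the frame of block_holder_a_floor between -0.004 and 0.0025 m and angle between block_b's own z axis and vertical below 0.05 rad and angle between the y axis of block_b and the x axis of block_holder_a_floor, either way round below 0.12 rad) or (horizontal distance between block_b and block_holder_b_floor below 0.007 m and z of block_b in the frame of block_holder_b_floor between -0.004 and 0.0025 m and angle between block_b's own z axis and vertical below 0.05 rad and angle between the y axis of block_b and the x axis of block_holder_b_floor, either way round below 0.12 rad)) and horizontal distance between stone and stone_holder_floor below 0.007 m and z of stone in the frame of stone_holder_floor between -0.004 and 0.0025 m and angle between stone's own z axis and vertical below 0.05 rad and angle between the x axis of stone and the x axis of stone_holder_floor, either way round below 0.12 rad and linear speed of each of tin_a, tin_b, block_a, block_b, stone below 0.02 m/s); the robot touches nothing.
It fails at once if the cup is moved more than 50 mm (distance of cup from where it was at the start of the episode above 0.05 m).
It fails at once if the mallet is moved more than 50 mm (distance of mallet from where it was at the start of the episode above 0.05 m).
Of tin_a, tin_b, block_a, block_b, stone only 4 to 5 are there at a start; the rules pass over those that are not, and their reading is None.
At some moment in a run one of tin_a, tin_b, block_a, block_b, stone may be knocked a few centimetres aside while the robot is not near it.
Once in a run the grip may slacken for a moment while it holds something.
It also fails if it takes over 210 s, if anything falls off the work surface, if the arm or the gripper's body presses on something with over 40 N, if the wrist force passes 120 N, or if a joint passes its speed limit or range.

## Working session

There is one attempt and no reset: what is moved stays moved. The work goes in short steps, Python scripts to look and compute and a tool call to move; the robot and the scene stay as the last step left them, time stands still between calls to the robot, and variables do not carry over. Pictures are saved under pics/ and viewed, about 12 in all and at most 16, crops included, and the job is handed in when it is done.

Besides the shell and the picture viewer there is one more tool, called after ">>>" by a JSON object that holds its "name" and its "arguments", one argument or row to a line. jog_arm: Moves the arm, as the interface text tells. Its arguments: {"type":"object","properties":{"plan":{"type":"array","items":{"type":"array"}},"hand":{"type":"number"},"grip_force":{"type":"number"}},"required":["plan"]}

```bash
ls; mkdir -p pics; cat > h.py <<'E'
from bench import *
import numpy as np, cv2
from scipy.spatial.transform import Rotation as R
def rot(o):
    o=np.array(o,float)
    return o if o.shape==(3,3) else R.from_rotvec(o).as_matrix()
def px2w(c,uv,z):
    "pixels -> world at height z"
    K=np.array(c["intrinsics"],float)
    d=np.array([c["k1"],0,0,0],float)
    p=cv2.undistortPoints(np.array(uv,float).reshape(-1,1,2),K,d,R=None).reshape(-1,2)
    r=np.c_[p,np.ones(len(p))]@rot(c["orientation"]).T
    t=np.array(c["xyz"]); return t+r*((z-t[2])/r[:,2])[:,None]
def w2px(c,P):
    Rm=rot(c["orientation"]); q=(np.array(P,float)-np.array(c["xyz"]))@Rm
    return cv2.projectPoints(q.reshape(-1,1,3),np.zeros(3),np.zeros(3),np.array(c["intrinsics"],float),np.array([c["k1"],0,0,0],float))[0].reshape(-1,2)
def snap(name,fn,crop=None,s=1):
    c=get_calibration(name); im=grab_frame(name)[:,:,::-1]
    if crop: im=im[crop[1]:crop[3],crop[0]:crop[2]]
    im=cv2.resize(im,None,fx=s,fy=s,interpolation=cv2.INTER_CUBIC); cv2.imwrite("pics/"+fn,im); return c
E
python3 - <<'E'
from h import *
for n in("top","side"): print(n,snap(n,n+"1.png"))
print(get_obs())
E
```

```text
pics
top {'intrinsics': array([[521.15612322,   0.        , 321.51861303],
       [  0.        , 521.15612322, 239.39192873],
       [  0.        ,   0.        ,   1.        ]]), 'k1': 0.029279358373165865, 'xyz': array([0.22837821, 0.00173324, 1.60150688]), 'orientation': array([-2.08767048,  2.13196515, -0.23134782])}
side {'intrinsics': array([[487.61657517,   0.        , 310.7075644 ],
       [  0.        , 487.61657517, 232.07972609],
       [  0.        ,   0.        ,   1.        ]]), 'k1': 0.044424191548360414, 'xyz': array([0.01540372, 0.41064245, 1.08429151]), 'orientation': array([-1.22713521,  2.48213061, -0.7868766 ])}
{'clock': 0.1, 'joints': array([ 1.05491794,  0.47774706,  0.02234151,  1.55631669, -0.01147324,
        1.10932605, -0.08311409]), 'qvel': array([ 0.00178085, -0.00096846,  0.00041208, -0.00233495, -0.00052217,
        0.00017497, -0.00086122]), 'tau': array([ 4.87750236e-03, -5.97761786e+01,  1.61429219e+00, -2.81953096e+01,
        1.29552896e-02,  5.08534518e-03,  3.60818575e-06]), 'tcp_pos': array([ 0.26751857, -0.61928381,  0.30301813]), 'orientation': array([-3.07494753e+00, -6.35813973e-01,  7.52206667e-04]), 'contact_force': array([-0.85537729,  0.87076461,  0.39274966]), 'moment': array([ 0.05679966, -0.0594766 , -0.01411015]), 'grip_width': 0.08520567284143729}
```

View pics/top1.png

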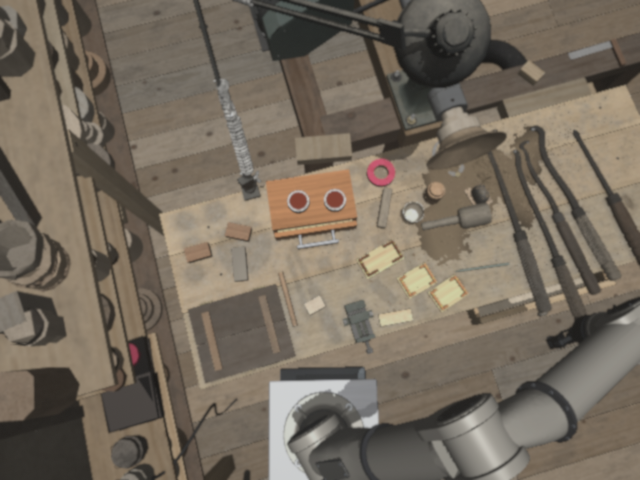

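View pics/side1.png

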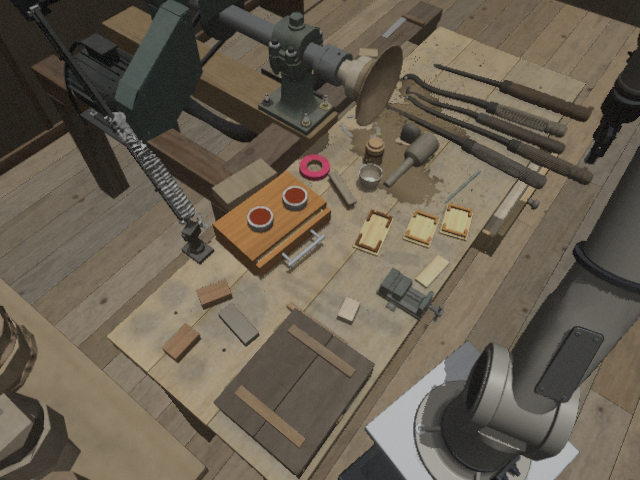

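The top view shows all five objects: tins at (298,201) and (335,200), blocks at (197,252) and (238,231), and the stone at (239,263). The holders are at (381,260), (418,280) and (449,293), and the handle is at (318,240). I'll enlarge for measuring.

```bash
python3 - <<'E'
from h import *
c=snap("top","top2.png",(170,150,490,330),2.5)
c=snap("side","side2.png",(150,130,490,370),2.35)
t=get_calibration("top")
for n,uv,z in [("tinA",(298,201),.103),("tinB",(335,200),.103),("b1",(197,252),.03),("b2",(238,231),.03),("stone",(239,263),.022),("hs",(381,260),.018),("h1",(418,280),.018),("h2",(449,293),.018),("handle",(318,240),.042)]:
    print(n,px2w(t,[uv],z)[0].round(3))
E
```

```text
tinA [0.674 0.06  0.103]
tinB [ 0.675 -0.051  0.103]
b1 [0.539 0.374 0.03 ]
b2 [0.603 0.25  0.03 ]
stone [0.504 0.247 0.022]
hs [ 0.504 -0.19   0.018]
h1 [ 0.44  -0.3    0.018]
h2 [ 0.399 -0.392  0.018]
handle [0.566 0.003 0.042]
```

View pics/top2.png

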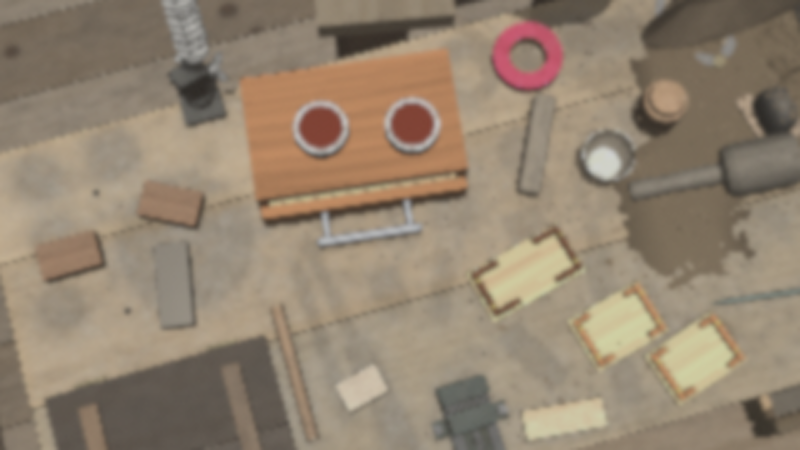

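View pics/side2.png

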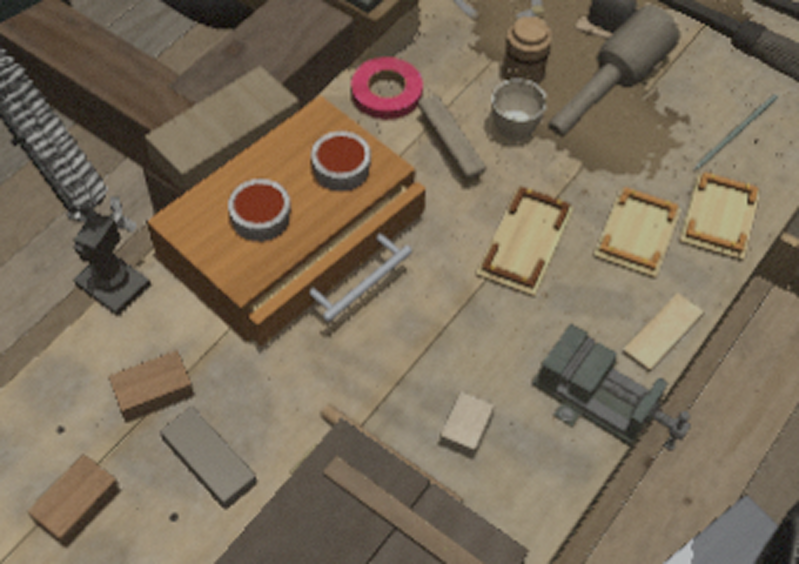

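The enlarged views agree. Now I'll compute corners from both cameras.

```bash
python3 - <<'E'
from h import *
t=get_calibration("top"); s=get_calibration("side")
def T(p,z): return px2w(t,(np.array(p,float)+.5)/2.5-.5+[170,150],z)[:,:2]
def S(p,z): return px2w(s,(np.array(p,float)+.5)/2.35-.5+[150,130],z)[:,:2]
def show(n,P):
    P=np.array(P); print(n,P.round(3).tolist(),"mean",P.mean(0).round(3))
show("unit top T",T([(242,80),(448,50),(467,182),(258,200)],.075))
show("unit top S",S([(150,225),(322,98),(414,178),(248,305)],.075))
show("handle T",T([(320,243),(420,229)],.047)); show("handle S",S([(328,313),(408,252)],.047))
show("tins T",T([(321,128),(412,125)],.103)); show("tins S",S([(260,205),(341,156)],.103))
show("b1 S",S([(82,458),(118,486),(68,541),(30,510)],.03)-0)
show("b2 S",S([(111,383),(179,352),(192,384),(121,417)],.03))
show("stone S",S([(160,424),(189,408),(255,482),(230,503)],.022))
show("hs board T",T([(472,274),(555,228),(582,270),(500,318)],.008))
show("h1 board T",T([(570,322),(638,284),(667,328),(603,367)],.008))
show("h2 board T",T([(647,356),(716,316),(744,360),(683,402)],.008))
show("hs board S",S([(478,277),(525,187),(572,200),(535,292)],.008))
show("h1 board S",S([(596,251),(628,188),(677,206),(657,275)],.008))
show("h2 board S",S([(682,236),(700,172),(758,188),(745,257)],.008))
show("vise",T([(470,400)],.05)); show("cup",T([(605,157)],.055)); show("mallet",T([(640,188)],.03)); show("lamp",T([(197,95)],.05))
E
```

```text
unit top T [[0.746, 0.157], [0.779, -0.097], [0.611, -0.115], [0.594, 0.138]] mean [0.682 0.021]
unit top S [[0.74, 0.16], [0.777, -0.096], [0.618, -0.108], [0.591, 0.133]] mean [0.682 0.022]
handle T [[0.545, 0.065], [0.56, -0.057]] mean [0.553 0.004]
handle S [[0.548, 0.063], [0.558, -0.053]] mean [0.553 0.005]
tins T [[0.674, 0.06], [0.675, -0.049]] mean [0.675 0.005]
tins S [[0.672, 0.061], [0.674, -0.048]] mean [0.673 0.006]
b1 S [[0.568, 0.349], [0.521, 0.335], [0.502, 0.4], [0.551, 0.414]] mean [0.536 0.375]
b2 S [[0.624, 0.285], [0.612, 0.21], [0.572, 0.219], [0.584, 0.296]] mean [0.598 0.253]
stone S [[0.557, 0.268], [0.555, 0.235], [0.447, 0.226], [0.444, 0.258]] mean [0.501 0.247]
hs board T [[0.51, -0.122], [0.566, -0.228], [0.512, -0.258], [0.454, -0.154]] mean [ 0.511 -0.19 ]
h1 board T [[0.447, -0.24], [0.493, -0.327], [0.438, -0.359], [0.391, -0.277]] mean [ 0.442 -0.301]
h2 board T [[0.404, -0.332], [0.451, -0.42], [0.397, -0.45], [0.347, -0.372]] mean [ 0.4   -0.393]
hs board S [[0.504, -0.111], [0.568, -0.238], [0.52, -0.269], [0.45, -0.149]] mean [ 0.51  -0.192]
h1 board S [[0.45, -0.241], [0.493, -0.334], [0.439, -0.361], [0.384, -0.273]] mean [ 0.441 -0.302]
h2 board S [[0.405, -0.334], [0.458, -0.419], [0.4, -0.456], [0.342, -0.369]] mean [ 0.401 -0.395]
vise [[0.351, -0.111]] mean [ 0.351 -0.111]
cup [[0.644, -0.287]] mean [ 0.644 -0.287]
mallet [[0.61, -0.332]] mean [ 0.61  -0.332]
lamp [[0.736, 0.216]] mean [0.736 0.216]
```

>>> {"name": "jog_arm", "arguments": {
  "plan": [
    [[2.2,4.4,0],0.106],
    [[2.2,4.4,0],0.106],
    [[2.2,4.4,0],0.106],
    [[2.2,4.4,0],0.106],
    [[2.2,4.4,0],0.106],
    [[2.2,4.4,0],0.106],
    [[2.2,4.4,0],0.106],
    [[2.2,4.4,0],0.106],
    [[2.2,4.4,0],0.106],
    [[2.2,4.4,0],0.106],
    [[2.2,4.4,0],0.106],
    [[2.2,4.4,0],0.106]
  ]
}}

```text
clock: 1.4
tcp_pos: [0.5322, -0.0899, 0.304]
orientation: [2.092, 2.343, -0.0]
contact_force: [1.2, -0.9, 0.1]
grip_width: 0.0853
```

>>> {"name": "jog_arm", "arguments": {
  "plan": [
    [[0,4,0],0],
    [[0,4.5,0],0],
    [[0,0,0],0],
    [[0,0,0],0]
  ],
  "hand": 2.6
}}

```text
clock: 1.8
tcp_pos: [0.5316, -0.0056, 0.3039]
orientation: [-2.094, -2.342, 0.0]
contact_force: [0.5, -0.9, -0.6]
grip_width: 0.028
```

```bash
cat >> h.py <<'E'
def st():
    o=get_obs(); M=rot(o["orientation"]); return dict(t=round(o["clock"],2),tcp=o["tcp_pos"].round(4).tolist(),yaw=round(float(np.arctan2(M[1,1],M[0,1])),4),zax=M[:,2].round(3).tolist(),F=o["contact_force"].round(1).tolist(),w=round(float(o["grip_width"]),4))
E
python3 - <<'E'
from h import *
print(st()); print(snap("wrist","w1.png")); 
E
```

```text
{'t': 1.8, 'tcp': [0.5316, -0.0056, 0.3039], 'yaw': 0.1119, 'zax': [-0.0, -0.0, -1.0], 'F': [0.5, -0.9, -0.6], 'w': 0.028}
{'intrinsics': array([[406.70045217,   0.        , 328.65817234],
       [  0.        , 406.70045217, 248.42682579],
       [  0.        ,   0.        ,   1.        ]]), 'k1': -0.058301953359082524, 'xyz': array([0.52200156, 0.07033362, 0.37316233]), 'orientation': array([2.83417006, 0.15860923, 0.02369427])}
```

View pics/w1.png

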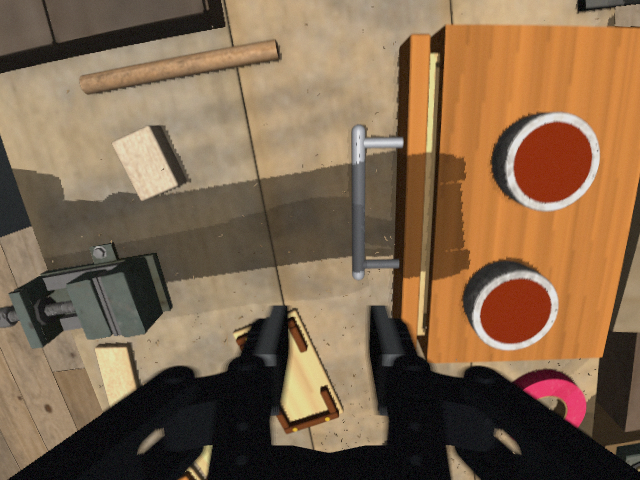

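```bash
cat >> h.py <<'E'
# wrist calibration taken with pic w1
E
python3 - <<'E'
from h import *
c=get_calibration("wrist")
for n,p,z in [("handle",[(358,128),(357,277)],.047),("tins",[(553,161),(515,309)],.103),("unit front edge",[(445,26),(428,358)],.075),("drawer front top outer edge",[(402,36),(402,340)],.062)]:
    P=px2w(c,p,z)[:,:2]; d=P[0]-P[1]; print(n,P.round(4).tolist(),P.mean(0).round(4),np.arctan2(-d[0],d[1]).round(3),np.hypot(*d).round(3))
E
```

```text
handle [[0.5451, 0.0665], [0.5602, -0.0558]] [0.5526 0.0054] 0.123 0.123
tins [[0.6729, 0.0614], [0.6736, -0.0471]] [0.6733 0.0072] 0.006 0.109
unit front edge [[0.5926, 0.1393], [0.6263, -0.1115]] [0.6095 0.0139] 0.134 0.253
drawer front top outer edge [[0.5667, 0.1323], [0.6049, -0.1039]] [0.5858 0.0142] 0.16 0.239
```

Handle at (0.5527, 0.0052) in all three cameras, with unit yaw ≈ 0.125. I'm lowering onto the bar.

>>> {"name": "jog_arm", "arguments": {
  "plan": [
    [[2.1,1.1,0],0.013],
    [[0,0,-4],0],
    [[0,0,-4],0],
    [[0,0,-4],0],
    [[0,0,-2],0],
    [[0,0,0],0],
    [[0,0,0],0]
  ],
  "hand": 2.6
}}

```text
clock: 2.55
tcp_pos: [0.5531, 0.003, 0.1643]
orientation: [2.084, 2.35, -0.0]
contact_force: [1.0, 0.1, 0.9]
grip_width: 0.0264
```

```bash
python3 - <<'E'
from h import *
print(st())
E
```

```text
{'t': 2.55, 'tcp': [0.5531, 0.003, 0.1643], 'yaw': 0.1199, 'zax': [-0.0, -0.0, -1.0], 'F': [1.0, 0.1, 0.9], 'w': 0.0264}
```

>>> {"name": "jog_arm", "arguments": {
  "plan": [
    [[0,0,-3],0.005],
    [[0,0,-2.2],0],
    [[0,0,-1.2],0],
    [[0,0,0],0]
  ]
}}

```text
clock: 2.95
tcp_pos: [0.5527, 0.0039, 0.0998]
orientation: [-2.077, -2.357, 0.001]
contact_force: [-0.2, 0.3, 1.6]
grip_width: 0.0261
```

>>> {"name": "jog_arm", "arguments": {
  "plan": [
    [[0,0,0],0],
    [[0,0,0],0],
    [[0,0,0],0],
    [[0,0,0],0],
    [[0,0,0],0]
  ],
  "hand": 0.5,
  "grip_force": 40
}}

```text
clock: 3.45
tcp_pos: [0.5538, 0.0043, 0.1013]
orientation: [2.075, 2.356, 0.003]
contact_force: [-0.6, -1.3, 7.0]
grip_width: 0.0093
```

>>> {"name": "jog_arm", "arguments": {
  "plan": [
    [[-1.1,-0.14,0],0],
    [[-1.1,-0.14,0],0],
    [[-1.1,-0.14,0],0],
    [[-1.1,-0.14,0],0],
    [[-1.1,-0.14,0],0],
    [[-1.1,-0.14,0],0],
    [[-1.1,-0.14,0],0],
    [[-1.1,-0.14,0],0],
    [[-1.1,-0.14,0],0],
    [[-1,-0.12,0],0],
    [[0,0,0],0],
    [[0,0,0],0]
  ]
}}

```text
clock: 4.65
tcp_pos: [0.4514, -0.009, 0.1021]
orientation: [2.069, 2.349, 0.022]
contact_force: [21.0, -2.1, -11.4]
grip_width: 0.0094
```

Stopped at 103 mm with 21 N, so it's on the stop and the drawer was slightly ajar at the start. I'll release and rise.

>>> {"name": "jog_arm", "arguments": {
  "plan": [
    [[0.3,0.04,0],0],
    [[0,0,0],0],
    [[0,0,0],0],
    [[0,0,0],0]
  ],
  "hand": 2.6
}}

```text
clock: 5.05
tcp_pos: [0.4456, -0.0091, 0.0997]
orientation: [-2.075, -2.357, 0.002]
contact_force: [0.1, -1.0, -0.2]
grip_width: 0.0261
```

>>> {"name": "jog_arm", "arguments": {
  "plan": [
    [[0,0,4],0],
    [[0,0,4],0],
    [[0,0,4],0],
    [[1,0,4],0],
    [[4,0,4],0.0],
    [[4,0,0],0],
    [[0,0,0],0],
    [[0,0,0],0]
  ],
  "hand": 8.5
}}

```text
clock: 5.85
tcp_pos: [0.5315, -0.0089, 0.2944]
orientation: [-2.075, -2.357, 0.002]
contact_force: [-0.4, -0.3, -0.5]
grip_width: 0.0853
```

```bash
python3 - <<'E'
from h import *
print(st()); snap("wrist","w2.png")
E
```

```text
{'t': 5.85, 'tcp': [0.5315, -0.0089, 0.2944], 'yaw': 0.1272, 'zax': [-0.002, 0.0, -1.0], 'F': [-0.4, -0.3, -0.5], 'w': 0.0853}
```

View pics/w2.png

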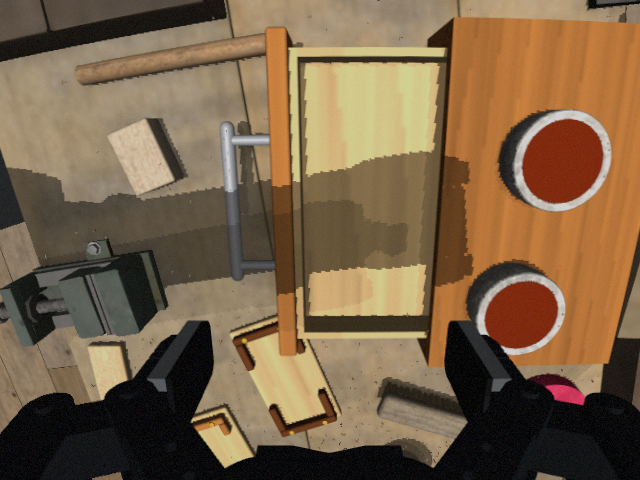

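The drawer is fully open, with its interior at u 305–440 and v 62–320. Tins are at (563,161) and (519,310).

```bash
python3 - <<'E'
from h import *
c=get_calibration("wrist")
for n,p,z in [("handle",[(227,126),(237,279)],.047),("tins",[(562,161),(518,310)],.103),("unit front edge",[(455,18),(430,365)],.075),("floor left/front corner, right/front",[(305,62),(306,318)],.022)]:
    P=px2w(c,p,z)[:,:2]; d=P[0]-P[1]; print(n,P.round(4).tolist(),P.mean(0).round(4),np.arctan2(-d[0],d[1]).round(3),np.hypot(*d).round(3))
yaw=.126; h=px2w(c,[(227,126),(237,279)],.047)[:,:2].mean(0)
X=np.array([np.cos(yaw),np.sin(yaw)]);Y=np.array([-X[1],X[0]])
f=h+.118*X; print("floor",f,[ (f-.010*X+s*.05*Y).round(4).tolist() for s in(1,-1)])
E
```

```text
handle [[0.4437, 0.0545], [0.459, -0.0679]] [ 0.4514 -0.0067] 0.124 0.123
tins [[0.6708, 0.0634], [0.6698, -0.0425]] [0.6703 0.0105] -0.01 0.106
unit front edge [[0.5919, 0.1422], [0.6264, -0.1118]] [0.6091 0.0152] 0.135 0.256
floor left/front corner, right/front [[0.4952, 0.1093], [0.5204, -0.1093]] [0.5078 0.    ] 0.115 0.22
floor [0.56844005 0.00810963] [[0.5522, 0.0565], [0.5648, -0.0428]]
```

```bash
python3 - <<'E'
from h import *
print(get_obs()["joints"].round(2))
E
```

```text
[ 0.35  0.3  -0.54  1.88  0.18  1.01 -0.14]
```

>>> {"name": "jog_arm", "arguments": {
  "plan": [
    [[1.3,0.65,0],0.143],
    [[1.3,0.65,0],0.143],
    [[1.3,0.65,0],0.143],
    [[1.3,0.65,0],0.143],
    [[1.3,0.65,0],0.143],
    [[1.3,0.65,0],0.143],
    [[1.3,0.65,0],0.143],
    [[1.3,0.65,0],0.143],
    [[1.3,0.65,-2],0.143],
    [[1.3,0.65,-2],0.143],
    [[1.1,0.5,-2],0.14],
    [[0,0,0],0]
  ],
  "hand": 8.5
}}

```text
clock: 7.1
tcp_pos: [0.671, 0.0609, 0.2314]
orientation: [0.203, -3.128, -0.0]
contact_force: [-0.5, 0.0, -1.0]
grip_width: 0.0848
```

```bash
python3 - <<'E'
from h import *
print(st()); snap("wrist","w3.png")
c=get_calibration("wrist"); print(c["xyz"])
im=cv2.imread("pics/w3.png"); hsv=cv2.cvtColor(im,cv2.COLOR_BGR2HSV)
m=((hsv[...,0]<9)|(hsv[...,0]>172))&(hsv[...,1]>180)
n,l,s,ce=cv2.connectedComponentsWithStats(m.astype(np.uint8))
for i in range(1,n):
    if s[i,4]>800: print(s[i],ce[i].round(1),px2w(c,[ce[i]],.098)[0].round(4))
E
```

```text
{'t': 7.1, 'tcp': [0.671, 0.0609, 0.2314], 'yaw': 1.7001, 'zax': [-0.007, -0.0, -1.0], 'F': [-0.5, 0.0, -1.0], 'w': 0.0848}
[0.59466279 0.05130061 0.30294421]
[  74  210   99   97 7179] [123.1 258.3] [ 0.6766 -0.05    0.098 ]
[ 281  234  102   94 6492] [331.5 281. ] [0.6754 0.0632 0.098 ]
```

>>> {"name": "jog_arm", "arguments": {
  "plan": [
    [[0.1,0.1,-4],0],
    [[0,0,-2.5],0],
    [[0,0,-1.2],0],
    [[0,0,-0.4],0],
    [[0,0,0],0]
  ],
  "hand": 8.5
}}

```text
clock: 7.65
tcp_pos: [0.6742, 0.062, 0.1553]
orientation: [-0.197, 3.135, -0.0]
contact_force: [0.5, -0.5, 0.5]
grip_width: 0.0851
```

>>> {"name": "jog_arm", "arguments": {
  "plan": [
    [[0,0,0],0],
    [[0,0,0],0],
    [[0,0,0],0],
    [[0,0,0],0],
    [[0,0,0],0]
  ],
  "hand": 5.5,
  "grip_force": 40
}}

```text
clock: 8.15
tcp_pos: [0.675, 0.0623, 0.1565]
orientation: [-0.197, 3.133, 0.0]
contact_force: [-0.6, -1.0, 5.7]
grip_width: 0.0644
```

>>> {"name": "jog_arm", "arguments": {
  "plan": [
    [[0,0,1.5],0],
    [[0,0,2.5],0],
    [[0,0,0],0],
    [[0,0,0],0]
  ],
  "grip_force": 50
}}

```text
clock: 8.55
tcp_pos: [0.6744, 0.062, 0.1954]
orientation: [-0.198, 3.134, -0.0]
contact_force: [0.2, -0.4, -0.3]
grip_width: 0.0642
```

>>> {"name": "jog_arm", "arguments": {
  "plan": [
    [[-2.5,-0.1,0],0],
    [[-2.5,-0.1,0],0],
    [[-2.5,-0.1,0],0],
    [[-2.5,-0.1,0],0],
    [[-2.3,-0.2,0],0],
    [[0,0,0],0],
    [[0,0,-2.5],0],
    [[0,0,-2.5],0],
    [[0,0,-1.5],0],
    [[0,0,0],0]
  ]
}}

```text
clock: 9.55
tcp_pos: [0.55, 0.0556, 0.127]
orientation: [0.198, -3.131, 0.0]
contact_force: [-0.5, 0.8, -1.1]
grip_width: 0.0639
```

>>> {"name": "jog_arm", "arguments": {
  "plan": [
    [[0.2,0.1,-1],0],
    [[0,0,-0.7],0],
    [[0,0,-0.4],0],
    [[0,0,-0.1],0],
    [[0,0,0],0]
  ]
}}

```text
clock: 10.05
tcp_pos: [0.5531, 0.057, 0.1074]
orientation: [-0.198, 3.135, -0.0]
contact_force: [-0.5, 0.9, -0.3]
grip_width: 0.0647
```

>>> {"name": "jog_arm", "arguments": {
  "plan": [
    [[0,0,-0.2],0],
    [[0,0,-0.1],0],
    [[0,0,0],0],
    [[0,0,0],0]
  ]
}}

```text
clock: 10.45
tcp_pos: [0.5531, 0.057, 0.1043]
orientation: [-0.198, 3.135, 0.0]
contact_force: [-0.3, 0.3, -0.6]
grip_width: 0.0638
```

>>> {"name": "jog_arm", "arguments": {
  "plan": [
    [[0,0,-0.1],0],
    [[0,0,-0.1],0],
    [[0,0,0],0],
    [[0,0,0],0]
  ]
}}

```text
clock: 10.85
tcp_pos: [0.5543, 0.0572, 0.1035]
orientation: [-0.198, 3.133, -0.0]
contact_force: [0.0, -1.2, 8.3]
grip_width: 0.0643
```

Contact at 8 N: the tin is on the floor. I'll release and go for the second tin.

>>> {"name": "jog_arm", "arguments": {
  "plan": [
    [[0,0,0],0],
    [[0,0,0],0],
    [[0,0,0],0],
    [[0,0,2],0],
    [[0,0,4],0],
    [[0,0,4],0],
    [[0,0,3],0],
    [[3,-2.5,0],0],
    [[3,-2.5,0],0],
    [[3,-2.5,0],0],
    [[2.9,-2.9,0],0],
    [[0,0,0],0]
  ],
  "hand": 7.4
}}

```text
clock: 12.05
tcp_pos: [0.6748, -0.0535, 0.231]
orientation: [-0.185, 3.135, -0.004]
contact_force: [-0.3, -0.4, 0.8]
grip_width: 0.0742
```

```bash
python3 - <<'E'
from h import *
print(st()); snap("wrist","w4.png")
c=get_calibration("wrist"); print(c["xyz"])
im=cv2.imread("pics/w4.png"); hsv=cv2.cvtColor(im,cv2.COLOR_BGR2HSV)
m=((hsv[...,0]<9)|(hsv[...,0]>172))&(hsv[...,1]>180)
n,l,s,ce=cv2.connectedComponentsWithStats(m.astype(np.uint8))
for i in range(1,n):
    if s[i,4]>800: print(s[i],ce[i].round(1),px2w(c,[ce[i]],.098)[0].round(4))
E
```

```text
{'t': 12.05, 'tcp': [0.6748, -0.0535, 0.231], 'yaw': 1.6886, 'zax': [0.001, -0.002, -1.0], 'F': [-0.3, -0.4, 0.8], 'w': 0.0742}
[ 0.5961755  -0.05964547  0.30044495]
[ 500   20   87   96 6352] [543.2  67.6] [0.5584 0.0375 0.098 ]
[ 294  229   99   94 6245] [343.2 275.7] [ 0.6732 -0.0424  0.098 ]
```

View pics/w4.png

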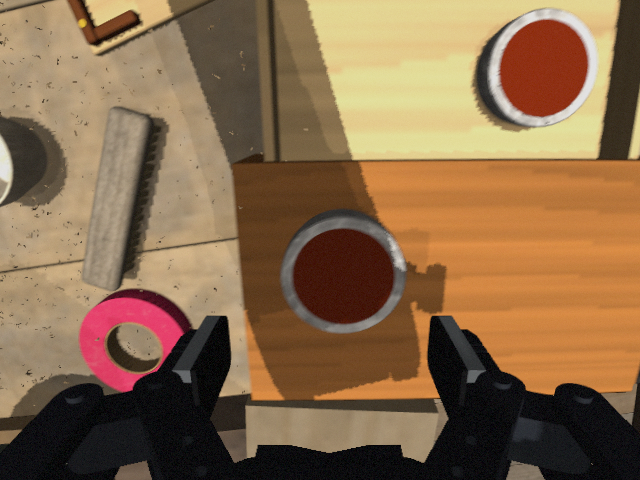

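Tin A stands flat in the drawer at (543,68). Tin B is at (343,272), i.e. about (0.673, −0.045).

>>> {"name": "jog_arm", "arguments": {
  "plan": [
    [[0,0.8,0],0.008],
    [[0,0,-4],0],
    [[0,0,-2],0],
    [[0,0,-1],0],
    [[0,0,-0.5],0],
    [[0,0,0],0]
  ],
  "hand": 8.5
}}

```text
clock: 12.7
tcp_pos: [0.6724, -0.0401, 0.1615]
orientation: [-0.21, 3.133, -0.009]
contact_force: [-9.8, -5.7, 22.2]
grip_width: 0.0848
```

>>> {"name": "jog_arm", "arguments": {
  "plan": [
    [[0,0,0],0],
    [[0,0,0],0],
    [[0,0,0],0],
    [[0,0,0],0],
    [[0,0,0],0]
  ],
  "hand": 5.5,
  "grip_force": 50
}}

```text
clock: 13.2
tcp_pos: [0.6776, -0.0384, 0.1711]
orientation: [-0.209, 3.118, -0.011]
contact_force: [-14.5, -6.8, 63.2]
grip_width: 0.0555
```

A finger landed on the rim, so I'm backing off at once to re-look.

>>> {"name": "jog_arm", "arguments": {
  "plan": [
    [[0,0,1],0],
    [[0,0,2],0],
    [[0,0,3],0],
    [[0,0,2],0],
    [[0,0,0],0],
    [[0,0,0],0],
    [[0,0,0],0]
  ],
  "hand": 8.5
}}

```text
clock: 13.9
tcp_pos: [0.6712, -0.0389, 0.2361]
orientation: [0.211, -3.132, -0.0]
contact_force: [-0.6, -0.5, -1.0]
grip_width: 0.0848
```

```bash
python3 - <<'E'
from h import *
print(st()); snap("wrist","w5.png")
c=get_calibration("wrist"); print(c["xyz"],rot(c["orientation"]).round(3).tolist())
for n,z in (("w5",.1),):
  im=cv2.imread("pics/w5.png"); hsv=cv2.cvtColor(im,cv2.COLOR_BGR2HSV)
  m=((hsv[...,0]<9)|(hsv[...,0]>172))&(hsv[...,1]>180)
  k,l,s,ce=cv2.connectedComponentsWithStats(m.astype(np.uint8))
  for i in range(1,k):
    if s[i,4]>800: print(s[i],ce[i].round(1),px2w(c,[ce[i]],.098)[0].round(4))
ct=snap("top","t5.png"); im=cv2.imread("pics/t5.png"); hsv=cv2.cvtColor(im,cv2.COLOR_BGR2HSV)
snap("side","s5.png",(150,150,490,370),2.3)
E
```

```text
{'t': 13.9, 'tcp': [0.6712, -0.0389, 0.2361], 'yaw': 1.7056, 'zax': [-0.002, -0.0, -1.0], 'F': [-0.6, -0.5, -1.0], 'w': 0.0848}
[ 0.59458652 -0.04937838  0.30538982] [[-0.134, 0.946, 0.294], [0.991, 0.128, 0.041], [0.001, 0.297, -0.955]]
[ 471   30   87   94 6308] [514.2  76.5] [0.5604 0.0365 0.098 ]
[ 265  237   98   92 6100] [313.3 282.4] [ 0.6789 -0.0463  0.098 ]
```

View pics/w5.png

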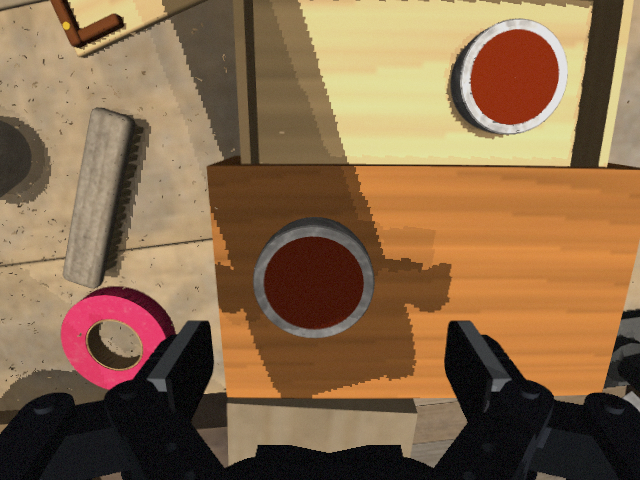

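Tin B, still upright, is at (314,281), about (0.679, −0.047). The earlier frame was taken while the arm was still settling.

>>> {"name": "jog_arm", "arguments": {
  "plan": [
    [[0.6,-0.8,0],-0.006],
    [[0,0,-3],0],
    [[0,0,-2],0],
    [[0,0,-1],0],
    [[0,0,0],0],
    [[0,0,0],0],
    [[0,0,0],0]
  ]
}}

```text
clock: 14.75
tcp_pos: [0.6788, -0.0469, 0.1786]
orientation: [-0.201, 3.133, 0.0]
contact_force: [0.6, -0.1, -0.1]
grip_width: 0.0848
```

>>> {"name": "jog_arm", "arguments": {
  "plan": [
    [[0,0,-1],0],
    [[0,0,-1],0],
    [[0,0,-0.4],0],
    [[0,0,0],0],
    [[0,0,0],0]
  ]
}}

```text
clock: 15.25
tcp_pos: [0.678, -0.047, 0.1531]
orientation: [0.201, -3.135, -0.0]
contact_force: [-0.0, 1.1, -0.8]
grip_width: 0.085
```

>>> {"name": "jog_arm", "arguments": {
  "plan": [
    [[0,0,0],0],
    [[0,0,0],0],
    [[0,0,0],0],
    [[0,0,0],0],
    [[0,0,0],0]
  ],
  "hand": 5.5,
  "grip_force": 50
}}

```text
clock: 15.75
tcp_pos: [0.6786, -0.0469, 0.1541]
orientation: [-0.201, 3.134, -0.0]
contact_force: [-0.3, -0.4, 5.5]
grip_width: 0.064
```

>>> {"name": "jog_arm", "arguments": {
  "plan": [
    [[0,0,1.5],0],
    [[0,0,2.5],0],
    [[0,0,0],0],
    [[0,0,0],0]
  ]
}}

```text
clock: 16.15
tcp_pos: [0.6782, -0.0471, 0.1939]
orientation: [-0.201, 3.134, -0.0]
contact_force: [0.4, -0.5, -1.4]
grip_width: 0.0643
```

>>> {"name": "jog_arm", "arguments": {
  "plan": [
    [[-2.4,0.1,0],0],
    [[-2.4,0.1,0],0],
    [[-2.4,0.1,0],0],
    [[-2.4,0.1,0],0],
    [[-1.8,0,0],0],
    [[0,0,0],0],
    [[0,0,-2.5],0],
    [[0,0,-2.5],0],
    [[0,0,-2.5],0],
    [[0,0,-1],0],
    [[0,0,0],0],
    [[0,0,0],0]
  ]
}}

```text
clock: 17.35
tcp_pos: [0.5648, -0.0428, 0.1088]
orientation: [-0.201, 3.134, 0.001]
contact_force: [-0.1, -0.3, -0.5]
grip_width: 0.0644
```

>>> {"name": "jog_arm", "arguments": {
  "plan": [
    [[0,0,-0.2],0],
    [[0,0,-0.2],0],
    [[0,0,-0.2],0],
    [[0,0,0],0],
    [[0,0,0],0]
  ]
}}

```text
clock: 17.85
tcp_pos: [0.5641, -0.0431, 0.1024]
orientation: [-0.201, 3.135, -0.0]
contact_force: [0.8, 0.4, -1.4]
grip_width: 0.0644
```

>>> {"name": "jog_arm", "arguments": {
  "plan": [
    [[0,0,-0.1],0],
    [[0,0,-0.1],0],
    [[0,0,0],0],
    [[0,0,0],0]
  ]
}}

```text
clock: 18.25
tcp_pos: [0.5649, -0.0429, 0.101]
orientation: [-0.201, 3.133, -0.0]
contact_force: [0.5, -1.2, 5.7]
grip_width: 0.0643
```

>>> {"name": "jog_arm", "arguments": {
  "plan": [
    [[0,0,0],0],
    [[0,0,0],0],
    [[0,0,0],0],
    [[0,0,2],0],
    [[0,0,4],0],
    [[0,0,4],0],
    [[0,0,4],0],
    [[0,0,4],0],
    [[0,0,0],0]
  ],
  "hand": 7.4
}}

```text
clock: 19.15
tcp_pos: [0.5665, -0.0422, 0.2857]
orientation: [-0.201, 3.126, -0.002]
contact_force: [0.1, 0.4, 0.0]
grip_width: 0.0737
```

>>> {"name": "jog_arm", "arguments": {
  "plan": [
    [[-0.9,0.4,0],-0.143],
    [[-0.9,0.4,0],-0.143],
    [[-0.9,0.4,0],-0.143],
    [[-0.9,0.4,0],-0.143],
    [[-0.9,0.4,0],-0.143],
    [[-0.9,0.4,0],-0.143],
    [[-0.9,0.4,0],-0.143],
    [[-0.9,0.3,0],-0.143],
    [[-0.9,0.3,0],-0.143],
    [[-0.9,0.3,0],-0.143],
    [[-0.9,0,0],-0.143],
    [[0,0,0],0]
  ],
  "hand": 2.6
}}

```text
clock: 20.35
tcp_pos: [0.4638, -0.006, 0.2796]
orientation: [-2.078, -2.356, 0.003]
contact_force: [-0.9, 0.4, -0.3]
grip_width: 0.0257
```

>>> {"name": "jog_arm", "arguments": {
  "plan": [
    [[0,0,0],0],
    [[0,0,0],0],
    [[0,0,0],0]
  ]
}}

```text
clock: 20.65
tcp_pos: [0.4654, -0.0061, 0.2801]
orientation: [-2.075, -2.358, -0.0]
contact_force: [0.2, 0.8, -1.4]
grip_width: 0.026
```

```bash
python3 - <<'E'
from h import *
print(st()); c=snap("wrist","w6.png"); print(c)
E
```

```text
{'t': 20.65, 'tcp': [0.4654, -0.0061, 0.2801], 'yaw': 0.1275, 'zax': [0.0, 0.0, -1.0], 'F': [0.2, 0.8, -1.4], 'w': 0.026}
{'intrinsics': array([[406.70045217,   0.        , 328.65817234],
       [  0.        , 406.70045217, 248.42682579],
       [  0.        ,   0.        ,   1.        ]]), 'k1': -0.058301953359082524, 'xyz': array([0.45464602, 0.06959995, 0.34945402]), 'orientation': array([2.83340312, 0.18071604, 0.02728465])}
```

View pics/w6.png

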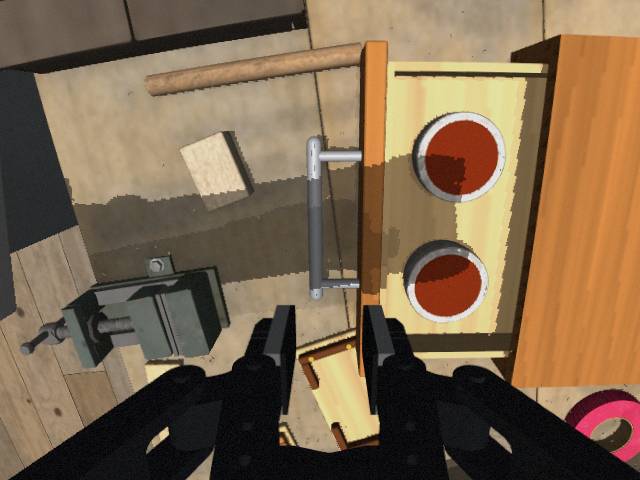

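Both tins are flat on the drawer floor at (460,157) and (446,282), and the handle runs from (314,140) to (316,297).

```bash
python3 - <<'E'
from h import *
c=get_calibration("wrist")
P=px2w(c,[(314,138),(316,299)],.047)[:,:2]; print(P,P.mean(0))
print(px2w(c,[(460,157),(446,281)],.048))
E
```

```text
[[ 0.44547291  0.05725057]
 [ 0.46177789 -0.06812672]] [ 0.4536254  -0.00543807]
[[ 0.55295575  0.05785267  0.048     ]
 [ 0.56315628 -0.03906802  0.048     ]]
```

>>> {"name": "jog_arm", "arguments": {
  "plan": [
    [[-1.4,-0.1,-2],0],
    [[0,0,-4],0],
    [[0,0,-4],0],
    [[0,0,-3],0],
    [[0,0,0],0],
    [[0,0,-3],0],
    [[0,0,-2],0],
    [[0,0,0],0],
    [[0,0,0],0]
  ]
}}

```text
clock: 21.6
tcp_pos: [0.4519, -0.0069, 0.1015]
orientation: [2.076, 2.357, 0.001]
contact_force: [0.6, -0.5, 0.6]
grip_width: 0.0256
```

>>> {"name": "jog_arm", "arguments": {
  "plan": [
    [[0,0,0],0],
    [[0,0,0],0],
    [[0,0,0],0],
    [[0,0,0],0],
    [[0,0,0],0]
  ],
  "hand": 0.5,
  "grip_force": 40
}}

```text
clock: 22.1
tcp_pos: [0.4525, -0.0069, 0.102]
orientation: [2.075, 2.355, 0.004]
contact_force: [-0.7, 0.5, 6.8]
grip_width: 0.0095
```

>>> {"name": "jog_arm", "arguments": {
  "plan": [
    [[0.4,0.05,0],0],
    [[0.8,0.1,0],0],
    [[1.0,0.13,0],0],
    [[1.2,0.15,0],0],
    [[1.3,0.16,0],0],
    [[1.3,0.16,0],0],
    [[1.2,0.15,0],0],
    [[1.0,0.13,0],0],
    [[0.8,0.1,0],0],
    [[0.6,0.08,0],0],
    [[0.4,0.05,0],0],
    [[0.3,0.04,0],0]
  ]
}}

```text
clock: 23.3
tcp_pos: [0.5553, 0.0067, 0.102]
orientation: [2.076, 2.356, 0.004]
contact_force: [-0.8, 1.9, 7.0]
grip_width: 0.0095
```

>>> {"name": "jog_arm", "arguments": {
  "plan": [
    [[0.2,0.03,0],0],
    [[0.2,0.03,0],0],
    [[0.2,0.02,0],0],
    [[0.2,0.02,0],0],
    [[0,0,0],0],
    [[0,0,0],0]
  ]
}}

```text
clock: 23.9
tcp_pos: [0.5613, 0.0075, 0.102]
orientation: [-2.076, -2.357, 0.002]
contact_force: [-7.1, 0.6, 12.1]
grip_width: 0.0094
```

>>> {"name": "jog_arm", "arguments": {
  "plan": [
    [[0.2,0.02,0],0],
    [[0,0,0],0],
    [[0,0,0],0]
  ]
}}

```text
clock: 24.2
tcp_pos: [0.5616, 0.0076, 0.1019]
orientation: [-2.075, -2.356, 0.007]
contact_force: [-13.1, 0.6, 19.2]
grip_width: 0.009
```

>>> {"name": "jog_arm", "arguments": {
  "plan": [
    [[0,0,0],0],
    [[0,0,0],0],
    [[0,0,0],0],
    [[0,0,0],0]
  ],
  "hand": 2.5
}}

```text
clock: 24.6
tcp_pos: [0.5643, 0.007, 0.1004]
orientation: [2.077, 2.356, 0.001]
contact_force: [-0.5, -0.8, 0.7]
grip_width: 0.0249
```

>>> {"name": "jog_arm", "arguments": {
  "plan": [
    [[-0.4,0,0],0],
    [[0,0,2],0],
    [[0,0,4],0],
    [[0,0,4],0],
    [[0,0,4],0],
    [[0,0,4],0],
    [[0,0,3],0],
    [[0,4,0],0],
    [[0,4,0],0],
    [[0,4,0],0],
    [[0,4,0],0],
    [[0,4,0],0]
  ]
}}

```text
clock: 25.8
tcp_pos: [0.5596, 0.2085, 0.3101]
orientation: [2.077, 2.357, -0.001]
contact_force: [0.5, 0.2, 0.2]
grip_width: 0.025
```

>>> {"name": "jog_arm", "arguments": {
  "plan": [
    [[0,0,0],0],
    [[0,0,0],0],
    [[0,0,0],0]
  ]
}}

```text
clock: 26.1
tcp_pos: [0.5602, 0.2058, 0.3099]
orientation: [2.078, 2.355, -0.002]
contact_force: [-0.8, 0.8, 0.5]
grip_width: 0.0253
```

```bash
python3 - <<'E'
from h import *
print(st()); c=snap("wrist","w7.png"); print(c["xyz"])
E
```

```text
{'t': 26.1, 'tcp': [0.5602, 0.2058, 0.3099], 'yaw': 0.1247, 'zax': [-0.0, -0.001, -1.0], 'F': [-0.8, 0.8, 0.5], 'w': 0.0253}
[0.5496351  0.28166512 0.37906605]
```

View pics/w7.png

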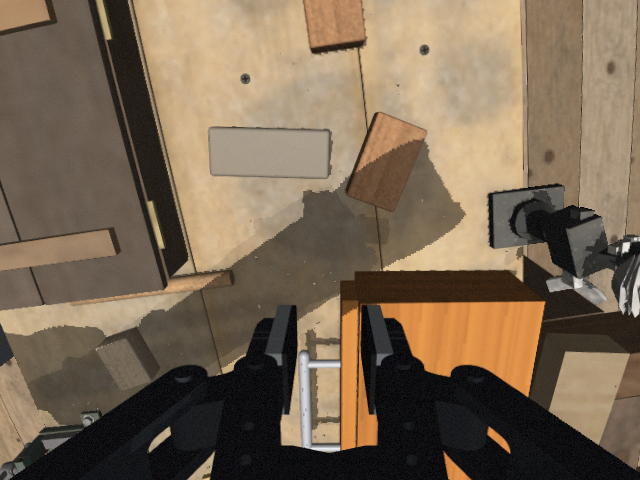

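The drawer is flush shut. Stone corners are (209,127), (330,129), (329,179), (209,176); the block is at (387,161), apparently knocked and turned since the first look. The other block is at the top edge.

```bash
cat >> h.py <<'E'
def rect(n,c,p,z):
    P=px2w(c,p,z)[:,:2].astype(np.float32); m=P.mean(0)
    e=[P[1]-P[0],P[2]-P[1],P[3]-P[2],P[0]-P[3]]; L=[float(np.hypot(*v)) for v in e]
    k=0 if L[0]+L[2]>L[1]+L[3] else 1; d=e[k]-e[k+2]
    print(n,"c",m.round(4),"long yaw",round(float(np.arctan2(d[1],d[0])%np.pi),3),"edges",np.round(L,3))
E
python3 - <<'E'
from h import *
c=get_calibration("wrist")
rect("stone",c,[(209,127),(330,129),(329,179),(209,176)],.022)
rect("b2",c,[(379,113),(427,130),(393,211),(348,190)],.03)
t=get_calibration("top")
def T(p): return (np.array(p,float)+.5)/2.5-.5+[170,150]
for n,p in (("hs",[(472,274),(555,228),(582,270),(500,318)]),("h1",[(570,322),(638,284),(667,328),(603,367)]),("h2",[(647,356),(716,316),(744,360),(683,402)])): rect(n,t,T(p),.008)
E
```

```text
stone c [0.5019 0.2491] long yaw 0.099 edges [0.103 0.042 0.105 0.042]
b2 c [0.6023 0.2546] long yaw 1.334 edges [0.043 0.073 0.044 0.068]
hs c [ 0.5105 -0.1905] long yaw 2.068 edges [0.12  0.062 0.119 0.064]
h1 c [ 0.4424 -0.3007] long yaw 2.072 edges [0.098 0.064 0.094 0.067]
h2 c [ 0.3996 -0.3933] long yaw 2.1 edges [0.1   0.062 0.092 0.069]
```

Sizes check out and b2 hasn't moved. Now I'm picking up the stone.

>>> {"name": "jog_arm", "arguments": {
  "plan": [
    [[-0.5,0.4,0],0.14],
    [[-0.5,0.4,0],0.14],
    [[-0.5,0.4,0],0.14],
    [[-0.5,0.4,0],0.14],
    [[-0.5,0.4,-1],0.14],
    [[-0.5,0.4,-2],0.14],
    [[-0.5,0.4,-2],0.14],
    [[-0.5,0.4,-2],0.14],
    [[-0.5,0.4,-2],0.14],
    [[-0.6,0.4,-3],0.14],
    [[-0.7,0.3,-3],0.145],
    [[0,0,0],0]
  ],
  "hand": 6.2
}}

```text
clock: 27.35
tcp_pos: [0.5, 0.2475, 0.1567]
orientation: [0.158, -3.131, 0.005]
contact_force: [-0.4, -0.0, -0.1]
grip_width: 0.0618
```

>>> {"name": "jog_arm", "arguments": {
  "plan": [
    [[0,0,0],0],
    [[0,0,0],0],
    [[0,0,0],0]
  ]
}}

```text
clock: 27.65
tcp_pos: [0.5033, 0.2502, 0.1619]
orientation: [-0.153, 3.135, 0.001]
contact_force: [-0.4, 0.3, -0.1]
grip_width: 0.0621
```

```bash
python3 - <<'E'
from h import *
print(st()); c=snap("wrist","w8.png"); print(c["xyz"])
print(w2px(c,[[.5019,.2491,.022]]),  get_obs()["joints"].round(2))
E
```

```text
{'t': 27.65, 'tcp': [0.5033, 0.2502, 0.1619], 'yaw': 1.6681, 'zax': [0.003, 0.001, -1.0], 'F': [-0.4, 0.3, -0.1], 'w': 0.0621}
[0.4259005  0.24260307 0.23100946]
[[326.52187989 266.06649323]] [ 0.11  0.65 -0.91  1.9   0.65  0.91  0.55]
```

>>> {"name": "jog_arm", "arguments": {
  "plan": [
    [[-0.1,-0.1,-3],0],
    [[0,0,-3],0],
    [[0,0,-1.6],0],
    [[0,0,-0.6],0],
    [[0,0,0],0],
    [[0,0,0],0]
  ]
}}

```text
clock: 28.3
tcp_pos: [0.5016, 0.2498, 0.0794]
orientation: [-0.157, 3.136, 0.001]
contact_force: [-0.8, 0.5, 0.3]
grip_width: 0.0618
```

>>> {"name": "jog_arm", "arguments": {
  "plan": [
    [[0,0,0],0],
    [[0,0,0],0],
    [[0,0,0],0],
    [[0,0,0],0],
    [[0,0,0],0]
  ],
  "hand": 3,
  "grip_force": 60
}}

```text
clock: 28.8
tcp_pos: [0.5017, 0.2496, 0.0797]
orientation: [-0.157, 3.136, 0.001]
contact_force: [-0.1, -0.4, 5.2]
grip_width: 0.0408
```

>>> {"name": "jog_arm", "arguments": {
  "plan": [
    [[0,0,1.5],0],
    [[0,0,3],0],
    [[0,0,4],0],
    [[0,0,4],0],
    [[0,0,4],0],
    [[0,0,4],0],
    [[0,0,0],0],
    [[0,0,0],0]
  ]
}}

```text
clock: 29.6
tcp_pos: [0.5011, 0.2491, 0.2846]
orientation: [-0.157, 3.135, 0.0]
contact_force: [-0.6, 0.4, -2.7]
grip_width: 0.0404
```

>>> {"name": "jog_arm", "arguments": {
  "plan": [
    [[0.2,-4.6,0.3],0],
    [[0.2,-4.6,0.3],0],
    [[0.2,-4.6,0.3],0],
    [[0.2,-4.6,0.3],0],
    [[0.2,-4.6,0.3],0],
    [[0.2,-4.6,0],0],
    [[0.2,-4.6,0],0],
    [[0.2,-4.6,0],0],
    [[0.2,-4.6,0],0],
    [[0.2,-4.6,0],0],
    [[0,-4,0],0],
    [[0,-3,0],0]
  ]
}}

```text
clock: 30.8
tcp_pos: [0.5194, -0.2841, 0.2962]
orientation: [0.153, -3.135, -0.002]
contact_force: [0.2, 0.1, -1.3]
grip_width: 0.0405
```

>>> {"name": "jog_arm", "arguments": {
  "plan": [
    [[0,0,0],0],
    [[0,0,0],0],
    [[0,0,0],0],
    [[0,0,0],0]
  ]
}}

```text
clock: 31.2
tcp_pos: [0.5211, -0.2792, 0.298]
orientation: [0.161, -3.137, -0.001]
contact_force: [-0.2, 0.7, -1.2]
grip_width: 0.0405
```

```bash
python3 - <<'E'
from h import *
print(st()); c=snap("wrist","w9.png"); print(c["xyz"])
E
```

```text
{'t': 31.2, 'tcp': [0.5211, -0.2792, 0.298], 'yaw': 1.6735, 'zax': [-0.001, 0.001, -1.0], 'F': [-0.2, 0.7, -1.2], 'w': 0.0405}
[ 0.4439984  -0.28721354  0.3673726 ]
```

View pics/w9.png

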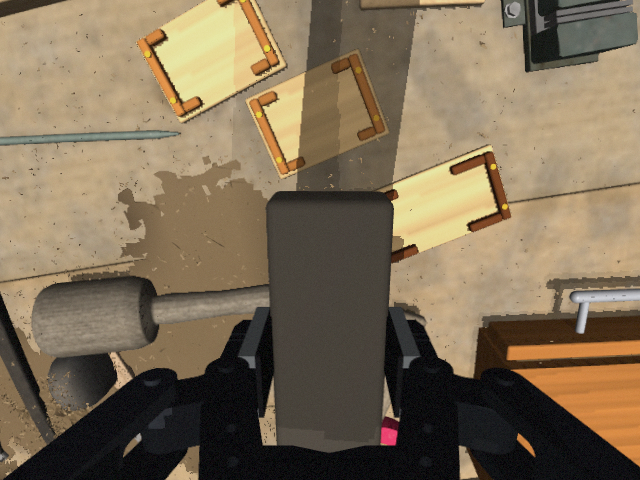

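The view shows holder h1's board corners at (246,100), (358,51), (388,132), (283,179). For h2 they are (137,41), (287,66), (183,122), and the stone holder's right end is at (490,145) to (510,215), with the held stone in front.

```bash
python3 - <<'E'
from h import *
c=get_calibration("wrist"); o=np.array(get_obs()["tcp_pos"])
rect("h1",c,[(246,100),(358,51),(388,132),(283,179)],.008)
P=px2w(c,[(137,41),(287,66),(183,122)],.008)[:,:2]; print("h2 pts",P.round(4).tolist(),"diag mid",P[:2].mean(0), np.hypot(*(P[1]-P[2])),np.hypot(*(P[0]-P[2])),"yaw",np.arctan2(*(P[2]-P[1])[::-1])%np.pi)
H=px2w(c,[(490,145),(510,215),(380,190),(395,261)],.008)[:,:2]; print(H.round(4).tolist(),np.hypot(*(H[0]-H[1])))
e=H[1]-H[0]; print("end normal yaw",(np.arctan2(e[1],e[0])+np.pi/2)%np.pi)
d=H[2]-H[0]; d2=H[3]-H[1]; print("edge yaws",[np.arctan2(v[1],v[0])%np.pi for v in(d,d2)])
for y in (2.06,2.07,2.08): print("hs c",H[:2].mean(0)-.067*np.array([np.cos(y),np.sin(y)]))
# pocket corners by fence inside top
print("stone end", px2w(c,[(331,194),(331,206)],o[2]-.0795+.022), px2w(c,[(331,194)],o[2]-.0795))
im=cv2.imread("pics/w9.png"); cv2.imwrite("pics/w9c.png",cv2.resize(im[0:275,130:530],None,fx=2,fy=2,interpolation=cv2.INTER_CUBIC))
E
```

```text
h1 c [ 0.4406 -0.2962] long yaw 2.074 edges [0.101 0.07  0.099 0.072]
h2 pts [[0.3948, -0.45], [0.4033, -0.3256], [0.4561, -0.4109]] diag mid [ 0.39903211 -0.3878284 ] 0.10029249693684891 0.07269047820370189 yaw 2.1250281355698792
[[0.448, -0.1457], [0.5072, -0.1139], [0.4972, -0.2357], [0.5619, -0.2124]] 0.06722725497812045
end normal yaw 2.064092167510859
edge yaws [np.float64(2.0711815671810783), np.float64(2.0774862077981413)]
hs c [ 0.50906712 -0.18893028]
hs c [ 0.50965695 -0.18861248]
hs c [ 0.51024357 -0.1882888 ]
stone end [[ 0.4656367  -0.28431325  0.24070243]
 [ 0.46944377 -0.2839155   0.24070243]] [[ 0.46938262 -0.28377927  0.21870243]]
```

View pics/w9c.png

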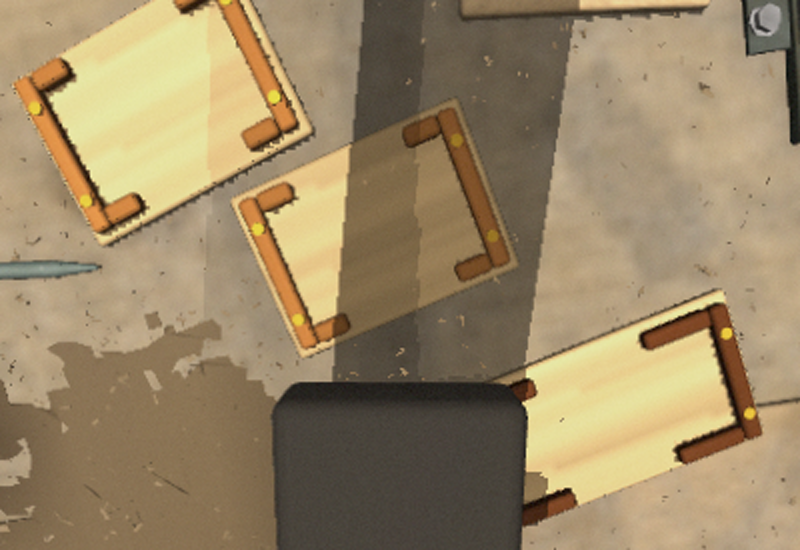

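```bash
python3 - <<'E'
from h import *
c=get_calibration("wrist")
f=lambda p:(np.array(p,float)+.5)/2-.5+[130,0]
for n,p in (("h1",[(258,229),(298,319),(492,236),(456,140)]),("h2",[(35,107),(86,201),(273,97),(226,0)])): rect(n,c,f(p),.018)
D=px2w(c,f([(727,333),(750,413)]),.018)[:,:2]; e=D[1]-D[0]; y=(np.arctan2(e[1],e[0])+np.pi/2)%np.pi
print("hs dots",D,np.hypot(*e),y,D.mean(0)-.059*np.array([np.cos(2.075),np.sin(2.075)]))
# board outline from refined corners
rect("h1 board",c,f([(232,200),(457,99),(518,265),(303,356)]),.008)
H=px2w(c,f([(721,289),(762,434)]),.008)[:,:2];print(H.mean(0)-.067*np.array([np.cos(2.075),np.sin(2.075)]))
E
```

```text
h1 c [ 0.4401 -0.2969] long yaw 2.071 edges [0.04  0.088 0.04  0.088]
h2 c [ 0.399  -0.3894] long yaw 2.123 edges [0.04  0.087 0.039 0.087]
hs dots [[ 0.46503982 -0.14308654]
 [ 0.49818857 -0.12524473]] 0.03764530618513722 2.0645618783411543 [ 0.51011771 -0.18582365]
h1 board c [ 0.44   -0.2965] long yaw 2.069 edges [0.101 0.071 0.101 0.071]
[ 0.51039099 -0.1878681 ]
```

Dot spacings of 88 and 87 mm confirm the fits. Stone pocket ≈ (0.510, −0.188), yaw 2.07; h1 (0.4405, −0.298), 2.07; h2 (0.399, −0.391), ≈2.1. Now placing the stone.

>>> {"name": "jog_arm", "arguments": {
  "plan": [
    [[-0.15,1.2,0],-0.147],
    [[-0.15,1.2,0],-0.147],
    [[-0.15,1.2,0],-0.147],
    [[-0.15,1.2,0],-0.147],
    [[-0.15,1.2,0],-0.147],
    [[-0.15,1.2,0],-0.147],
    [[-0.15,1.2,0],-0.147],
    [[-0.05,0.7,0],-0.145],
    [[0,0,0],0],
    [[0,0,0],0],
    [[0,0,0],0],
    [[0,0,0],0]
  ]
}}

```text
clock: 32.45
tcp_pos: [0.51, -0.1904, 0.2981]
orientation: [-1.605, -2.7, -0.0]
contact_force: [1.0, -0.0, -0.9]
grip_width: 0.0405
```

```bash
python3 - <<'E'
from h import *
print(st())
E
```

```text
{'t': 32.45, 'tcp': [0.51, -0.1904, 0.2981], 'yaw': 0.4979, 'zax': [-0.0, 0.0, -1.0], 'F': [1.0, -0.0, -0.9], 'w': 0.0405}
```

>>> {"name": "jog_arm", "arguments": {
  "plan": [
    [[0,0.2,-4],0],
    [[0,0,-4],0],
    [[0,0,-4],0],
    [[0,0,-4],0],
    [[0,0,-2.5],0],
    [[0,0,0],0],
    [[0,0,0],0],
    [[0,0,-0.5],0],
    [[0,0,-0.5],0],
    [[0,0,0],0],
    [[0,0,0],0]
  ]
}}

```text
clock: 33.55
tcp_pos: [0.5102, -0.188, 0.1037]
orientation: [1.607, 2.699, -0.0]
contact_force: [0.0, -0.4, -1.6]
grip_width: 0.0407
```

>>> {"name": "jog_arm", "arguments": {
  "plan": [
    [[0,0,-0.3],0],
    [[0,0,-0.3],0],
    [[0,0,-0.3],0],
    [[0,0,0],0],
    [[0,0,0],0]
  ]
}}

```text
clock: 34.05
tcp_pos: [0.51, -0.1878, 0.0941]
orientation: [-1.607, -2.699, 0.0]
contact_force: [-0.3, 0.2, -1.2]
grip_width: 0.0411
```

It's below the fence tops with no contact force, so it's inside the pocket. Finishing the descent.

>>> {"name": "jog_arm", "arguments": {
  "plan": [
    [[0,0,-0.3],0],
    [[0,0,-0.2],0],
    [[0,0,-0.1],0],
    [[0,0,-0.1],0],
    [[0,0,0],0],
    [[0,0,0],0]
  ]
}}

```text
clock: 34.65
tcp_pos: [0.51, -0.1878, 0.0877]
orientation: [-1.607, -2.7, 0.001]
contact_force: [-3.4, 0.4, 5.2]
grip_width: 0.0405
```

>>> {"name": "jog_arm", "arguments": {
  "plan": [
    [[0,0,0],0],
    [[0,0,0],0],
    [[0,0,0],0],
    [[0,0,0],0],
    [[0,0,1.5],0],
    [[0,0,3],0],
    [[0,0,4],0],
    [[0,0,4],0],
    [[0,0,4],0],
    [[0,0,4],0]
  ],
  "hand": 6
}}

```text
clock: 35.65
tcp_pos: [0.5098, -0.1874, 0.295]
orientation: [1.606, 2.7, 0.0]
contact_force: [0.7, -0.3, 1.0]
grip_width: 0.0599
```

>>> {"name": "jog_arm", "arguments": {
  "plan": [
    [[0.7,4,0],-0.067],
    [[0.7,4,0],-0.067],
    [[0.7,4,0],-0.067],
    [[0.7,4,0],-0.067],
    [[0.7,4,0],-0.067],
    [[0.7,4,0],-0.067],
    [[0.7,4,0],-0.067],
    [[0.7,4,0],-0.067],
    [[0.7,4,0],-0.067],
    [[0.7,4,0],-0.067],
    [[0.7,4,0],-0.067],
    [[0,0,0],0]
  ]
}}

```text
clock: 36.85
tcp_pos: [0.5852, 0.2598, 0.2939]
orientation: [-2.461, -1.946, -0.006]
contact_force: [0.1, 0.7, 0.5]
grip_width: 0.06
```

>>> {"name": "jog_arm", "arguments": {
  "plan": [
    [[0,0,0],0],
    [[0,0,0],0],
    [[0,0,0],0]
  ]
}}

```text
clock: 37.15
tcp_pos: [0.5874, 0.2502, 0.2925]
orientation: [2.473, 1.936, -0.001]
contact_force: [0.3, 0.8, -0.5]
grip_width: 0.0599
```

```bash
python3 - <<'E'
from h import *
print(st()); c=snap("wrist","w10.png"); print(c["xyz"])
E
```

```text
{'t': 37.15, 'tcp': [0.5874, 0.2502, 0.2925], 'yaw': -0.2422, 'zax': [0.0, -0.001, -1.0], 'F': [0.3, 0.8, -0.5], 'w': 0.0599}
[0.60470073 0.32438283 0.36171536]
```

View pics/w10.png

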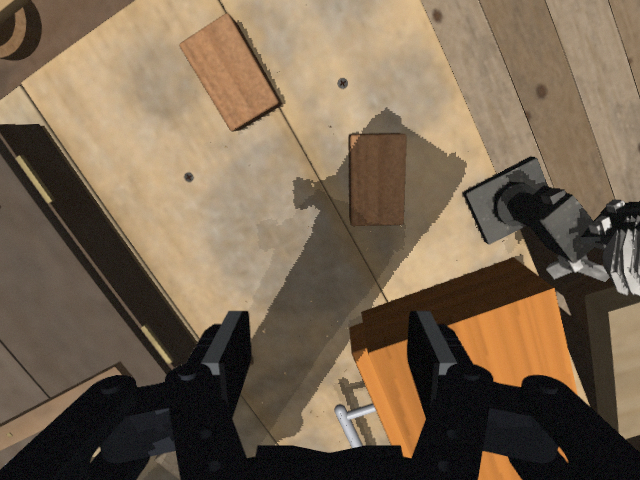

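Block b2 is square to the camera at (351..405, 134..225). Block b1 has corners (229,15), (278,102), (235,130), (181,45).

```bash
python3 - <<'E'
from h import *
c=get_calibration("wrist")
rect("b2",c,[(351,134),(405,134),(405,224),(351,224)],.03)
rect("b1",c,[(229,15),(278,102),(235,130),(181,45)],.03)
E
```

```text
b2 c [0.6327 0.2702] long yaw 1.363 edges [0.043 0.073 0.045 0.073]
b1 c [0.5408 0.3768] long yaw 1.851 edges [0.071 0.04  0.073 0.043]
```

b2 has been knocked about 3 cm, to (0.632, 0.269). Picking it up there.

>>> {"name": "jog_arm", "arguments": {
  "plan": [
    [[2.2,1,0],0.013],
    [[2.3,0.9,-2],0.013],
    [[0,0,-4],0],
    [[0,0,-4],0],
    [[0,0,-4],0],
    [[0,0,-3],0],
    [[0,0,0],0],
    [[0,0,0],0],
    [[0,0,0],0]
  ]
}}

```text
clock: 38.1
tcp_pos: [0.6333, 0.2716, 0.1248]
orientation: [2.446, 1.97, 0.006]
contact_force: [-0.4, 0.5, -0.1]
grip_width: 0.0606
```

```bash
python3 - <<'E'
from h import *
print(st())
E
```

```text
{'t': 38.1, 'tcp': [0.6333, 0.2716, 0.1248], 'yaw': -0.2147, 'zax': [0.003, 0.002, -1.0], 'F': [-0.4, 0.5, -0.1], 'w': 0.0606}
```

>>> {"name": "jog_arm", "arguments": {
  "plan": [
    [[0,-0.1,-2],0],
    [[0,0,-1.5],0],
    [[0,0,-0.9],0],
    [[0,0,0],0],
    [[0,0,0],0],
    [[0,0,0],0]
  ]
}}

```text
clock: 38.7
tcp_pos: [0.6324, 0.2705, 0.0788]
orientation: [2.446, 1.971, 0.002]
contact_force: [0.5, 0.5, 0.1]
grip_width: 0.0599
```

>>> {"name": "jog_arm", "arguments": {
  "plan": [
    [[0,0,0],0],
    [[0,0,0],0],
    [[0,0,0],0],
    [[0,0,0],0],
    [[0,0,0],0]
  ],
  "hand": 3.2,
  "grip_force": 60
}}

```text
clock: 39.2
tcp_pos: [0.6326, 0.2705, 0.0792]
orientation: [2.446, 1.971, 0.003]
contact_force: [-0.2, -0.1, 5.4]
grip_width: 0.0441
```

>>> {"name": "jog_arm", "arguments": {
  "plan": [
    [[0,0,1.5],0],
    [[0,0,3],0],
    [[0,0,4],0],
    [[0,0,4],0],
    [[0,0,4],0],
    [[0,0,4],0],
    [[0,0,0],0],
    [[0,0,0],0]
  ]
}}

```text
clock: 40.0
tcp_pos: [0.6321, 0.2702, 0.2848]
orientation: [2.445, 1.971, 0.003]
contact_force: [-0.2, 0.0, -2.2]
grip_width: 0.0436
```

```bash
python3 - <<'E'
from h import *
print(st(),get_obs()["joints"].round(2)); c=snap("wrist","w11.png")
E
```

```text
{'t': 40.0, 'tcp': [0.6321, 0.2702, 0.2848], 'yaw': -0.214, 'zax': [0.002, 0.001, -1.0], 'F': [-0.2, 0.0, -2.2], 'w': 0.0436} [-0.06  0.6  -0.66  1.51  0.39  1.17 -1.  ]
```

>>> {"name": "jog_arm", "arguments": {
  "plan": [
    [[-1.5,-4.3,0],0.06],
    [[-1.5,-4.3,0],0.06],
    [[-1.5,-4.3,0],0.06],
    [[-1.5,-4.3,0],0.06],
    [[-1.5,-4.3,0],0.06],
    [[-1.5,-4.3,0],0.06],
    [[-1.5,-4.3,0],0.06],
    [[-1.5,-4.3,0],0.06],
    [[-1.5,-4.3,0],0.06],
    [[-1.5,-4.3,0],0.06],
    [[-1.5,-4.3,0],0.06],
    [[-1.5,-4.3,0],0.06]
  ]
}}

```text
clock: 41.25
tcp_pos: [0.4501, -0.2473, 0.2818]
orientation: [-1.59, -2.706, 0.0]
contact_force: [0.9, -0.8, -0.6]
grip_width: 0.0438
```

>>> {"name": "jog_arm", "arguments": {
  "plan": [
    [[-1.5,-4.2,0],0.038],
    [[-1.5,-4.2,0],0],
    [[-1.5,-4,0],0],
    [[-0.8,-2,0],0],
    [[0,0,0],0],
    [[0,0,0],0],
    [[0,0,0],0],
    [[0,0,0],0]
  ]
}}

```text
clock: 42.05
tcp_pos: [0.3997, -0.3883, 0.283]
orientation: [-1.539, -2.738, -0.001]
contact_force: [-0.5, -0.1, -1.6]
grip_width: 0.0438
```

```bash
python3 - <<'E'
from h import *
print(st())
E
```

```text
{'t': 42.05, 'tcp': [0.3997, -0.3883, 0.283], 'yaw': 0.5466, 'zax': [-0.0, 0.001, -1.0], 'F': [-0.5, -0.1, -1.6], 'w': 0.0438}
```

>>> {"name": "jog_arm", "arguments": {
  "plan": [
    [[-0.1,-0.2,-4],0],
    [[0,0,-4],0],
    [[0,0,-4],0],
    [[0,0,-3],0],
    [[0,0,-2],0],
    [[0,0,-1],0],
    [[0,0,0],0],
    [[0,0,0],0],
    [[0,0,0],0]
  ]
}}

```text
clock: 42.95
tcp_pos: [0.3989, -0.3923, 0.1046]
orientation: [1.542, 2.735, -0.001]
contact_force: [-0.9, 0.5, 0.2]
grip_width: 0.0439
```

>>> {"name": "jog_arm", "arguments": {
  "plan": [
    [[0,0,-0.3],0],
    [[0,0,-0.3],0],
    [[0,0,-0.3],0],
    [[0,0,0],0],
    [[0,0,0],0]
  ]
}}

```text
clock: 43.45
tcp_pos: [0.3986, -0.3915, 0.0943]
orientation: [1.542, 2.736, 0.001]
contact_force: [1.9, 0.6, -0.9]
grip_width: 0.0438
```

>>> {"name": "jog_arm", "arguments": {
  "plan": [
    [[0,0.1,-0.2],0],
    [[0,0,-0.2],0],
    [[0,0,-0.2],0],
    [[0,0,-0.1],0],
    [[0,0,0],0],
    [[0,0,0],0]
  ]
}}

```text
clock: 44.05
tcp_pos: [0.3982, -0.3907, 0.0872]
orientation: [1.543, 2.737, 0.0]
contact_force: [1.7, 0.9, -0.3]
grip_width: 0.0437
```

>>> {"name": "jog_arm", "arguments": {
  "plan": [
    [[0,0,-0.1],0],
    [[0,0,0],0],
    [[0,0,0],0]
  ]
}}

```text
clock: 44.35
tcp_pos: [0.3983, -0.3907, 0.0872]
orientation: [1.543, 2.737, -0.001]
contact_force: [-1.3, 2.9, 9.8]
grip_width: 0.0441
```

>>> {"name": "jog_arm", "arguments": {
  "plan": [
    [[0,0,0],0],
    [[0,0,0],0],
    [[0,0,0],0],
    [[0,0,0],0],
    [[0,0,1.5],0],
    [[0,0,3],0],
    [[0,0,4],0],
    [[0,0,4],0],
    [[0,0,4],0],
    [[0,0,4],0]
  ],
  "hand": 6
}}

```text
clock: 45.35
tcp_pos: [0.3979, -0.3904, 0.294]
orientation: [1.542, 2.737, -0.0]
contact_force: [0.1, -0.1, 0.8]
grip_width: 0.0598
```

>>> {"name": "jog_arm", "arguments": {
  "plan": [
    [[1,4.4,0],-0.025],
    [[1,4.4,0],-0.025],
    [[1,4.4,0],-0.025],
    [[1,4.4,0],-0.025],
    [[1,4.4,0],-0.025],
    [[1,4.4,0],-0.025],
    [[1,4.4,0],-0.025],
    [[1,4.4,0],-0.025],
    [[1,4.4,0],-0.025],
    [[1,4.4,0],-0.025],
    [[1,4.4,0],-0.015],
    [[1,4.4,0],0]
  ]
}}

```text
clock: 46.55
tcp_pos: [0.518, 0.1389, 0.2923]
orientation: [1.891, 2.507, 0.0]
contact_force: [0.5, 0.1, -1.2]
grip_width: 0.0601
```

>>> {"name": "jog_arm", "arguments": {
  "plan": [
    [[0.8,4,0],0],
    [[0.8,4,0],0],
    [[0.6,4,0],0],
    [[0,3,0],0],
    [[0,0,0],0],
    [[0,0,0],0],
    [[0,0,0],0],
    [[0,0,0],0]
  ]
}}

```text
clock: 47.35
tcp_pos: [0.5405, 0.2854, 0.2914]
orientation: [1.893, 2.506, -0.001]
contact_force: [0.1, -0.0, 0.4]
grip_width: 0.0596
```

```bash
python3 - <<'E'
from h import *
print(st()); c=snap("wrist","w12.png"); print(c["xyz"])
E
```

```text
{'t': 47.35, 'tcp': [0.5405, 0.2854, 0.2914], 'yaw': 0.2767, 'zax': [0.0, -0.001, -1.0], 'F': [0.1, -0.0, 0.4], 'w': 0.0596}
[0.51857451 0.35889667 0.36063666]
```

View pics/w12.png

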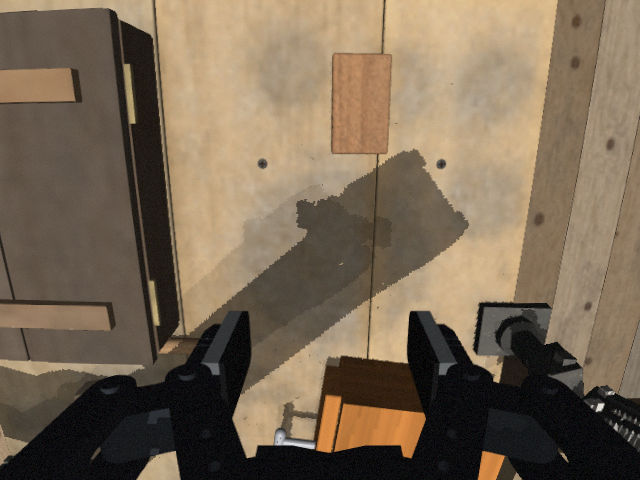

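Block b1 has corners (333,54), (391,55), (388,153), (332,152).

```bash
python3 - <<'E'
from h import *
c=get_calibration("wrist")
rect("b1",c,[(333,54),(391,55),(388,153),(332,152)],.03)
E
```

```text
b1 c [0.5392 0.3779] long yaw 1.847 edges [0.044 0.073 0.045 0.072]
```

>>> {"name": "jog_arm", "arguments": {
  "plan": [
    [[-0.1,4.6,0],0],
    [[0,4.6,-2],0],
    [[0,0,-4],0],
    [[0,0,-4],0],
    [[0,0,-4],0],
    [[0,0,-3],0],
    [[0,0,0],0],
    [[0,0,0],0],
    [[0,0,0],0]
  ]
}}

```text
clock: 48.3
tcp_pos: [0.5401, 0.3797, 0.1237]
orientation: [1.891, 2.508, 0.005]
contact_force: [0.2, 0.1, 1.2]
grip_width: 0.06
```

>>> {"name": "jog_arm", "arguments": {
  "plan": [
    [[0,0,-2],0],
    [[0,0,-1.5],0],
    [[0,0,-0.7],0],
    [[0,0,0],0],
    [[0,0,0],0],
    [[0,0,0],0]
  ]
}}

```text
clock: 48.9
tcp_pos: [0.5393, 0.3794, 0.0799]
orientation: [1.891, 2.509, 0.002]
contact_force: [-1.8, -0.1, -0.2]
grip_width: 0.0604
```

>>> {"name": "jog_arm", "arguments": {
  "plan": [
    [[0,0,0],0],
    [[0,0,0],0],
    [[0,0,0],0],
    [[0,0,0],0],
    [[0,0,0],0]
  ],
  "hand": 3.2
}}

```text
clock: 49.4
tcp_pos: [0.5394, 0.3795, 0.0802]
orientation: [1.891, 2.508, 0.002]
contact_force: [-0.8, -0.7, 5.8]
grip_width: 0.0436
```

>>> {"name": "jog_arm", "arguments": {
  "plan": [
    [[0,0,1.5],0],
    [[0,0,3],0],
    [[0,0,4],0],
    [[0,0,4],0],
    [[0,0,4],0],
    [[0,0,4],0],
    [[0,0,0],0],
    [[0,0,0],0]
  ]
}}

```text
clock: 50.2
tcp_pos: [0.539, 0.3791, 0.2858]
orientation: [1.89, 2.508, 0.003]
contact_force: [-0.2, 0.3, -1.2]
grip_width: 0.0441
```

>>> {"name": "jog_arm", "arguments": {
  "plan": [
    [[-0.6,-4.4,0],0.02],
    [[-0.6,-4.4,0],0.02],
    [[-0.6,-4.4,0],0.02],
    [[-0.6,-4.4,0],0.02],
    [[-0.6,-4.4,0],0.02],
    [[-0.6,-4.4,0],0.02],
    [[-0.6,-4.4,0],0.02],
    [[-0.6,-4.4,0],0.02],
    [[-0.6,-4.4,0],0.02],
    [[-0.6,-4.4,0],0.02],
    [[-0.6,-4.4,0],0.02],
    [[-0.6,-4.4,0],0.003]
  ]
}}

```text
clock: 51.4
tcp_pos: [0.4653, -0.1509, 0.2831]
orientation: [-1.598, -2.702, 0.001]
contact_force: [1.0, -0.3, 0.2]
grip_width: 0.0436
```

>>> {"name": "jog_arm", "arguments": {
  "plan": [
    [[-0.7,-4,0],0],
    [[-0.7,-4,0],0],
    [[-0.7,-4,0],0],
    [[-0.6,-2.75,0],0],
    [[0,0,0],0],
    [[0,0,0],0],
    [[0,0,0],0],
    [[0,0,0],0],
    [[0,0,0],0]
  ]
}}

```text
clock: 52.3
tcp_pos: [0.4403, -0.2955, 0.2843]
orientation: [-1.597, -2.705, -0.0]
contact_force: [0.3, 0.1, -0.9]
grip_width: 0.0439
```

```bash
python3 - <<'E'
from h import *
print(st())
E
```

```text
{'t': 52.3, 'tcp': [0.4403, -0.2955, 0.2843], 'yaw': 0.5039, 'zax': [-0.0, 0.0, -1.0], 'F': [0.3, 0.1, -0.9], 'w': 0.0439}
```

>>> {"name": "jog_arm", "arguments": {
  "plan": [
    [[0,-0.1,-4],-0.004],
    [[0,0,-4],0],
    [[0,0,-4],0],
    [[0,0,-3],0],
    [[0,0,-2],0],
    [[0,0,-1],0],
    [[0,0,0],0],
    [[0,0,0],0],
    [[0,0,0],0]
  ]
}}

```text
clock: 53.2
tcp_pos: [0.4409, -0.2978, 0.1056]
orientation: [1.604, 2.698, -0.0]
contact_force: [-0.7, -0.4, 0.1]
grip_width: 0.0436
```

>>> {"name": "jog_arm", "arguments": {
  "plan": [
    [[0,0,-0.3],0],
    [[0,0,-0.3],0],
    [[0,0,-0.3],0],
    [[0,0,0],0],
    [[0,0,0],0]
  ]
}}

```text
clock: 53.7
tcp_pos: [0.44, -0.2975, 0.0952]
orientation: [-1.605, -2.7, -0.0]
contact_force: [0.8, 0.4, -1.5]
grip_width: 0.0441
```

>>> {"name": "jog_arm", "arguments": {
  "plan": [
    [[0,0.05,-0.2],0],
    [[0,0,-0.2],0],
    [[0,0,-0.2],0],
    [[0,0,-0.2],0],
    [[0,0,0],0],
    [[0,0,0],0]
  ]
}}

```text
clock: 54.3
tcp_pos: [0.4401, -0.297, 0.0881]
orientation: [-1.606, -2.7, 0.001]
contact_force: [-4.2, 0.9, 11.3]
grip_width: 0.044
```

>>> {"name": "jog_arm", "arguments": {
  "plan": [
    [[0,0,0],0],
    [[0,0,0],0],
    [[0,0,0],0],
    [[0,0,0],0],
    [[0,0,1.5],0],
    [[0,0,3],0],
    [[0,0,4],0],
    [[0,0,4],0],
    [[1.5,-2.5,4],0],
    [[1.5,-2.5,4],0],
    [[2,-2.5,4],0],
    [[0,0,0],0]
  ],
  "hand": 6
}}

```text
clock: 55.5
tcp_pos: [0.4929, -0.3751, 0.3384]
orientation: [1.604, 2.687, 0.0]
contact_force: [0.3, 0.0, 0.2]
grip_width: 0.0597
```

>>> {"name": "jog_arm", "arguments": {
  "plan": [
    [[0,0,0],0],
    [[0,0,0],0],
    [[0,0,0],0],
    [[0,0,0],0]
  ]
}}

```text
clock: 55.9
tcp_pos: [0.489, -0.3707, 0.3304]
orientation: [-1.603, -2.699, -0.0]
contact_force: [-1.3, -0.3, 0.3]
grip_width: 0.06
```

```bash
python3 - <<'E'
from h import *
print(st()); c=snap("wrist","w13.png"); print(c["xyz"])
a=grab_frame("side")[150:370,150:550,::-1]; b=grab_frame("top")[180:310,180:480,::-1]
cv2.imwrite("pics/fin.png",np.vstack([cv2.resize(cv2.imread("pics/w13.png")[:360],(640,360)),np.hstack([cv2.resize(a,(320,176)),cv2.resize(b,(320,176))])]))
E
```

```text
{'t': 55.9, 'tcp': [0.489, -0.3707, 0.3304], 'yaw': 0.4988, 'zax': [-0.002, 0.001, -1.0], 'F': [-1.3, -0.3, 0.3], 'w': 0.06}
[ 0.45142586 -0.30368167  0.39985584]
```

View pics/fin.png

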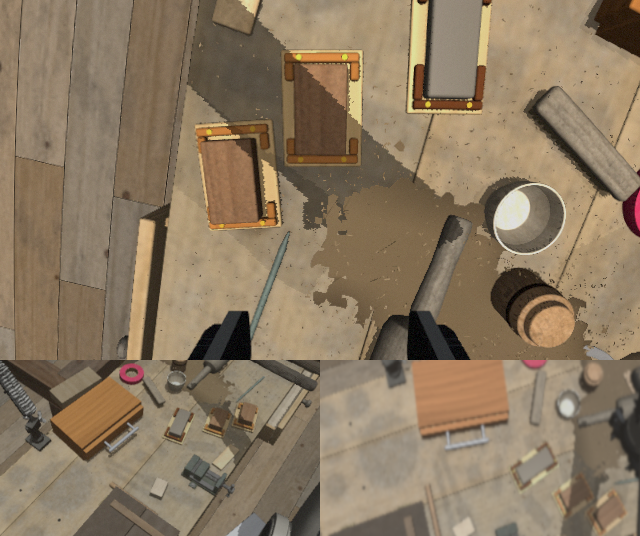

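h1's block and the stone look seated. The h2 block at (231,175) looks skewed and may have been knocked out, so I'll zoom in.

```bash
python3 - <<'E'
from h import *
im=cv2.imread("pics/w13.png")[40:240,185:375]
cv2.imwrite("pics/z.png",cv2.resize(im,None,fx=3,fy=3,interpolation=cv2.INTER_CUBIC))
E
```

```text
(no output)
```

View pics/z.png

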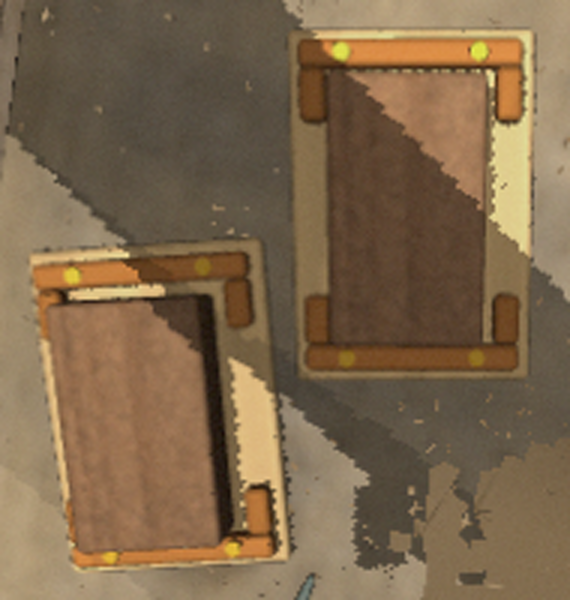

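```bash
python3 - <<'E'
from h import *
c=get_calibration("wrist")
f=lambda p:(np.array(p,float)+.5)/3-.5+[185,40]
rect("h2 dots",c,f([(72,276),(203,265),(233,549),(111,558)]),.018)
for z in (.038,.048): rect("h2 block z%.3f"%z,c,f([(48,305),(206,295),(223,545),(78,553)]),z)
rect("h1 dots",c,f([(342,52),(479,51),(476,358),(347,359)]),.018)
rect("h1 block",c,f([(329,72),(486,72),(486,345),(329,345)]),.038)
E
```

```text
h2 dots c [ 0.3996 -0.3899] long yaw 2.129 edges [0.04  0.089 0.04  0.089]
h2 block z0.038 c [ 0.3995 -0.3908] long yaw 2.097 edges [0.046 0.074 0.045 0.074]
h2 block z0.048 c [ 0.4009 -0.3884] long yaw 2.097 edges [0.045 0.072 0.044 0.072]
h1 dots c [ 0.4409 -0.2974] long yaw 2.068 edges [0.04  0.088 0.04  0.088]
h1 block c [ 0.4409 -0.2988] long yaw 2.064 edges [0.043 0.074 0.046 0.074]
```

```bash
python3 - <<'E'
from h import *
c=get_calibration("wrist")
d=px2w(c,[(428,104),(472,104)],.018).mean(0)[:2]; s=px2w(c,[(425,98),(477,98)],.030).mean(0)[:2]
u=np.array([np.cos(2.07),np.sin(2.07)]); print("stone end to fence mid along/across mm",((s-d)@u*1e3).round(1),((s-d)@[-u[1],u[0]]*1e3).round(1))
print(st()); print(hand_in())
E
```

```text
stone end to fence mid along/across mm 4.5 2.9
{'t': 56.05, 'tcp': [0.4894, -0.3711, 0.3309], 'yaw': 0.4984, 'zax': [-0.001, 0.001, -1.0], 'F': [-0.5, 0.5, 0.9], 'w': 0.0602}
the job is handed in; nothing more can be done
None
```

I pulled the drawer open to its stop, stood both tins on its floor, and slid it shut. The stone went into the long pocket and one block into each block holder. I handed in at 56 s with the gripper open and clear of everything; `hand_in` gives no verdict.

**Last checks**
- **Drawer:** it travelled the full 110 mm shut against 7–13 N, and the later pictures show the front flush. I last saw the tins, upright on the floor, just before closing; inside the shut drawer they can't be seen.
- **Blocks:** both are about 1 mm from their pocket centres and within 0.03 rad of square, and each reached floor height with a firm contact. The one in the right-hand holder looked skewed in the picture, but measured fine.
- **Stone:** it reached floor height with a firm contact. The picture check put it about 2–3 mm off centre, against a limit of 7 mm.

**What went wrong or disagreed**
- On the first try at the second tin, a finger came down on its rim with up to 63 N at the wrist. That is under the 120 N wrist limit. The other limit, 40 N, is on the arm or gripper body; I took this as fingertip contact. I backed off, looked again and picked it up cleanly.
- The drawer was already about 7 mm open at the start.
- One block was knocked about 3 cm aside during the run, and I found it again before picking it up.
- The top and wrist cameras disagreed by about 3 mm on the holders; I aimed at or close to the wrist camera's reading.

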